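# Fetch the sensor head from behind the mounts

## Robot

A 6-joint arm with a two-finger parallel gripper is mounted at the origin on a cart in front of the work surface, level with it; the furniture and walls round the work are solid. World frame = base frame: x ahead of the robot, y to its left, z up, the work surface at z = 0. Lengths are in m, angles in rad, forces in N, time in s.
With the tool pointing down it reaches from about 0.3 to 0.875 m from the base axis. Payload 6.4 kg.
Tool frame: the origin (TCP) lies midway between the tips of the shut fingers; the grasp point (between the pads) lies 19 mm behind it (ctrl.hold_point_z is the distance from the TCP to the grasp point, in m); z points along the fingers, y is the line along which they close (so a half turn about z gives the same grasp; the last joint's range is limited). The gripper opens to 85 mm and grips with 20 to 120 N. Pads are 22 mm wide; open, the fingers measure 114 mm over their backs; the gripper's body (76 mm by 85 mm) begins 54 mm behind the grasp point. The pads swing forward as they close: fully open they stand 13 mm farther back than shut.
Start: joints at [-1.369, 0.181, 1.607, -0, 1.354, -0.206], TCP at [0.228, -0.528, 0.231] pointing down, gripper open.
Joint ranges: [-2.99, 2.99], [-0.89, 2.07], [0.3, 2.58], [-1.14, 4.28], [0, 2.63], [-3.12, 3.12]. Speed limits (rad/s): [2.57, 2.57, 3.01, 3.14, 3.14, 3.14].

## Interface

Orientations are given as a unit quaternion [w, x, y, z].
In Python, from bench import ctrl gives the robot as it stands.
- The arm moves only by the tool carry_out, never from a script. Its argument "plan" is text: rows parted by semicolons, each of 6 numbers parted by spaces: the shift along the tool's x, y, z as a fraction of full scale, then the turn, a rotation vector about the tool's x, y, z as a fraction of full scale. A call has exactly 8 rows; each row shifts and turns the commanded pose from where the row before left it, along the tool's axes as they then stand; what a row does not reach is not made up. Full scale, the value 1, is 40 mm for a shift and 0.1 rad for a turn. A row lasts 1/12 s, in which the tool goes at most 41.7 mm and 7.16 degrees, less where a joint would pass 70% of its speed; a pose out of reach is approached as far as the arm can. A call with a number of a shift or a turn outside -1 to 1 is refused whole. A call with a gripper value outside its range is refused whole. "claw" is the gripper's target within -1 to 1 (shut at 1, half-way at 0, fully open at -1), set as the call begins (left out, the last holds). The fingers move at their own pace and stop on an object; the grip force is fixed at half the most. Time passes only in rows, so rows that do not move let the fingers close, or fill a call up. It gives the time, the measured TCP pose, the force, the opening and the grip force at its end, in the units of the state.
- ctrl.get_obs(): the state, without advancing time (a new reading comes with each control period).
- ctrl.camera(name): name is "scene" or "side" or "wrist"; returns a dict with "pixels" (400x640x3 uint8, red, green, blue), "mtx" (3x3 intrinsics, pixels), "k1" (the pictures are not rectified: a ray, as slopes to the right and down, at radius r is drawn at 1 + k1 r^2 times it, then the intrinsics apply), "R" (3x3) and "t" (3): a world point X has camera coordinates R X + t. Camera axes: x right, y down, z forward; pixel columns grow to the right and rows downward; lengths in m; the calibration is good to about 2 mm. A picture is of the moment at which its call begins. There is no depth.
- ctrl.hand_in(): hands the job in; it is judged then, once.
The state is a dict: "time_s": time; "q": joint angles; "dq": joint speeds; "joint_efforts": joint torques, N m; "eef_pos": TCP position; "eef_rot": TCP orientation; "wrist_force": force on the tool from outside, world axes, zero at the start; "torque": the same for the moment, N m; "opening": opening from 0.0 (shut) to 1.0 (fully open); "grasp_force": force on a finger pad.
Only numpy, scipy, OpenCV 4.12 (cv2) and the standard library are available. Lean on these libraries where they do the work, as an engineer would, in place of code of your own. Each camera call takes 0.05 s, during which the arm holds its last target. There are 200 camera calls.

## Task

The low round sensor head stands in the walled bay behind two tall mounts: move both mounts out of the way onto the aluminium side plate, then set the sensor head centred on the round pedestal while both mounts are still waiting on the plate. Afterwards put each mount back upright on the very seat disc in the bay where it stood, facing the same way as before. Do not tip anything over, and leave the loose parts lying about on the table where they are.

Things in the scene. Friction and masses are not known exactly. Their poses are not given: they have to be found in the camera images.
- bay: Fixed grey base plate 130 (x) x 156 (y) x 8 mm; dark 4 mm walls at back (+x) and sides up to 42 mm above the table; front (-x) open. Origin on its underside, 52 mm from the back face, mid-width, under the sensor head's start place (within 9 mm). Two flush 42 mm black seat discs at x=-44, y=-28.5 and +41.5 mm; on each stands a mount, its origin within 3 mm of x=-44, y=-35 or +35; which varies.
- side_plate: Fixed bare aluminium plate on the table, 160 (x) x 100 (y) x 6 mm, dark screw heads in its corners. Origin: centre of its underside. The mounts wait here, their origins inside its outline; it has room for both about 76 mm apart along its x. Its place and the pedestal's are swapped in some starts.
- pedestal: Fixed round aluminium pedestal, 62 mm top diameter (68 mm foot), 18 mm high, a small black dot in the middle of its flat top. Origin: centre of its underside. Target for the sensor head.
- mirror_mount: Loose black mirror mount, 0.32 kg, 103 mm high: square upright plates 46 mm wide (x), y=-6 to 19, z=57 to 103 mm, on a round holder 30 mm across with axis at x=0, y=7 mm; bright adjuster knobs stick out to y=-24. Origin on its underside, z up. Grip from above across the 46 mm plain side faces (along x), at y=6 mm. At the start its axes are parallel to the bay's.
- iris_mount: Loose black iris mount, 0.22 kg, 119 mm high: upright ring 36 mm wide (x), y=2 to 10, z=60 to 96 mm, thin fixed lever above it, on a round holder 22 mm across (27 mm foot) with axis at x=0, y=6 mm. Origin on its underside, z up. Grip from above across the ring's 36 mm (along x) at z=78, y=6 mm. At the start its axes are parallel to the bay's.
- sensor_head: Loose black round puck with a bright spot in the middle of its top, 40 mm diameter, 14 mm high, 0.15 kg. Origin: centre of its underside. Gripped from above across its rim.
- lens_tube: Loose bystander: black tube standing upright, 32 mm diameter, 52 mm high. Origin: centre of its underside. Leave alone.
- dropper_bottle: Loose bystander: small brown bottle with white cap, 32 mm diameter, 70 mm high. Origin: centre of its underside. Leave alone.
- adapter_ring: Loose bystander: black ring lying flat, 30 mm diameter, 9 mm high. Origin: centre of its underside. Leave alone.
- lens_cap: Loose bystander: plain black cap lying flat, 34 mm diameter, 10 mm high. Origin: centre of its underside. Leave alone.
There are look-alikes about, which are no part of the job. Leave any red look-alike of the mirror_mount alone.

How it is judged:
On the way, in this order (a step that is already met when the one before it is completed fails the run):
1. both mounts stand upright and released on the side plate (origins inside its outline), the sensor head still within 20 mm of where it stood (x of mirror_mount in the frame of side_plate between -0.08 and 0.08 m and y of mirror_mount in the frame of side_plate between -0.05 and 0.05 m and z of mirror_mount in the frame of side_plate between 0.003 and 0.01 m and angle between each of mirror_mount, iris_mount's own z axis and vertical below 0.1 rad and contact force between the fingers and mirror_mount below 0.1 N and x of iris_mount in the frame of side_plate between -0.08 and 0.08 m and y of iris_mount in the frame of side_plate between -0.05 and 0.05 m and z of iris_mount in the frame of side_plate between 0.003 and 0.01 m and contact force between the fingers and iris_mount below 0.1 N and distance of sensor_head from where it was at the start of the episode below 0.02 m), for 0.2 s.
2. the sensor head rests flat and released on the pedestal within 10 mm of its centre, both mounts still upright on the side plate (horizontal distance between sensor_head and pedestal below 0.01 m and z of sensor_head in the frame of pedestal between 0.015 and 0.022 m and angle between each of sensor_head, mirror_mount, iris_mount's own z axis and vertical below 0.1 rad and linear speed of sensor_head below 0.02 m/s and contact force between the fingers and sensor_head below 0.1 N and x of mirror_mount in the frame of side_plate between -0.08 and 0.08 m and y of mirror_mount in the frame of side_plate between -0.05 and 0.05 m and z of mirror_mount in the frame of side_plate between 0.003 and 0.01 m and contact force between the fingers and mirror_mount below 0.1 N and x of iris_mount in the frame of side_plate between -0.08 and 0.08 m and y of iris_mount in the frame of side_plate between -0.05 and 0.05 m and z of iris_mount in the frame of side_plate between 0.003 and 0.01 m and contact force between the fingers and iris_mount below 0.1 N), for 0.2 s.
At the end, for the whole second after the job is handed in: The sensor head lies flat on the pedestal within 10 mm of its centre; each mount stands upright (within 0.1 rad) and at rest in the bay within 12 mm of where it stood at the start, squared to the bay within 0.2 rad and facing the same way as at the start; all released (horizontal distance between sensor_head and pedestal below 0.01 m and z of sensor_head in the frame of pedestal between 0.015 and 0.022 m and angle between each of sensor_head, mirror_mount, iris_mount's own z axis and vertical below 0.1 rad and linear speed of each of sensor_head, mirror_mount, iris_mount below 0.02 m/s and contact force between the fingers and sensor_head below 0.1 N and distance of each of mirror_mount, iris_mount from where it was at the start of the episode below 0.012 m and angle between the x axis of each of mirror_mount, iris_mount and the x axis of bay, either way round below 0.2 rad and x of bay in the frame of mirror_mount above 0.02 m and contact force between the fingers and mirror_mount below 0.1 N and x of bay in the frame of iris_mount above 0.02 m and contact force between the fingers and iris_mount below 0.1 N); the robot touches nothing.
It fails at once if a mount or the sensor head is tipped over (angle between any of mirror_mount, iris_mount, sensor_head's own z axis and vertical above 0.6 rad).
It fails at once if a bystander (lens tube, bottle, adapter ring or lens cap) is moved more than 30 mm (distance of any of lens_tube, dropper_bottle, adapter_ring, lens_cap from where it was at the start of the episode above 0.03 m).
It also fails if it takes over 136 s, if anything falls off the work surface, if the arm or the gripper's body presses on something with over 40 N, if the wrist force passes 120 N, or if a joint passes its speed limit or range.

## Working session

There is one attempt and no reset: what is moved stays moved. The work goes in short steps, Python scripts to look and compute and a tool call to move; the robot and the scene stay as the last step left them, time stands still between calls to the robot, and variables do not carry over. Pictures are saved under pics/ and viewed, at most 14 in all, crops included, and the job is handed in when it is done.

Besides the shell and the picture viewer there is one more tool, called after "Emit:" as a command line: name --argument value ..., lists and objects as JSON in quotes. carry_out: Moves the arm, as the interface text tells. Shift numbers are shares of 40 mm and turn numbers shares of 0.1 rad, none past 1 either way. Its arguments: {"type":"object","properties":{"plan":{"type":"string"},"claw":{"type":"number"}},"required":["plan"]}

```bash
ls; mkdir -p pics
python3 - <<'E'
from bench import ctrl
import cv2
o=ctrl.get_obs();print(o['time_s'],o['eef_pos'],o['eef_rot'],o['opening'],ctrl.hold_point_z)
for n in['scene','side','wrist']:
    c=ctrl.camera(n);cv2.imwrite(f'pics/{n}0.png',c['pixels'][:,:,::-1]);print(n,c['mtx'].tolist(),c['k1'],c['R'].round(3).tolist(),c['t'].round(3).tolist())
E
```

```text
pics
0.0 [ 0.22793618 -0.52731514  0.23039392] [-8.56481322e-04  9.79282475e-01  2.02497160e-01 -7.27249218e-06] 1.0006682513590675 0.0187
scene [[386.6214903514074, 0.0, 320.9306724743303], [0.0, 386.6214903514074, 198.17243763286848], [0.0, 0.0, 1.0]] -0.04635902566362722 [[-0.773, -0.635, 0.008], [-0.314, 0.372, -0.873], [0.551, -0.677, -0.487]] [0.485, 0.162, 0.651]
side [[369.2277793324633, 0.0, 318.85998090989244], [0.0, 369.2277793324633, 197.20993026418694], [0.0, 0.0, 1.0]] -0.06882358987467017 [[0.991, -0.132, -0.012], [-0.071, -0.455, -0.888], [0.111, 0.881, -0.46]] [-0.505, 0.112, 0.708]
wrist [[338.8067776174634, 0.0, 316.62847859577386], [0.0, 338.8067776174634, 194.25668828873864], [0.0, 0.0, 1.0]] -0.044683881673014375 [[0.396, -0.918, -0.002], [-0.877, -0.378, 0.296], [-0.272, -0.116, -0.955]] [-0.574, -0.037, 0.38]
```

View pics/scene0.png

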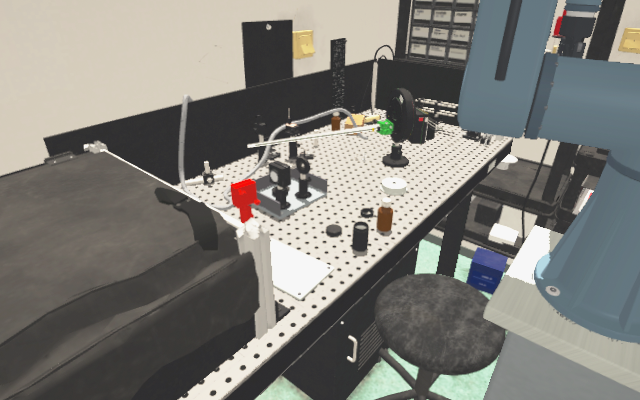

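View pics/side0.png

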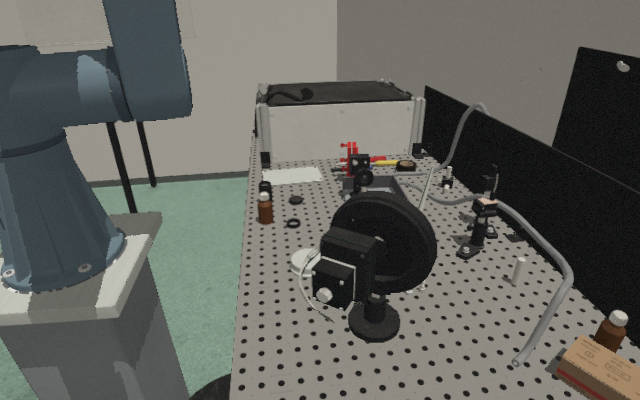

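The scene view shows the bay at about (290,190), with the mirror mount at (281,180) and the iris at (303,175). The white plate is at (300,270), the pedestal at (394,186), and the bystanders are around (335-385, 210-240). In the side view the bay is mostly hidden.

```bash
cat > h.py <<'E'
from bench import ctrl
import cv2, numpy as np
def snap(n,f,crop=None,s=1):
    c=ctrl.camera(n);im=c['pixels'][:,:,::-1]
    np.savez(f'pics/{f}.npz',**{k:c[k] for k in('mtx','k1','R','t')})
    cv2.imwrite(f'pics/{f}_full.png',im); cropf(f,f,crop,s)
def cropf(f,out,crop=None,s=1):
    im=cv2.imread(f'pics/{f}_full.png')
    if crop: x0,y0,x1,y1=crop; im=im[y0:y1,x0:x1]
    cv2.imwrite(f'pics/{out}.png',cv2.resize(im,None,fx=s,fy=s,interpolation=cv2.INTER_CUBIC))
def ray(f,u,v):
    c=np.load(f'pics/{f}.npz')
    p=cv2.undistortPoints(np.array([[[u,v]]],float),c['mtx'],np.array([c['k1'],0,0,0.]))[0,0]
    return -c['R'].T@c['t'], c['R'].T@np.array([p[0],p[1],1])
def at(f,u,v,z):
    C,d=ray(f,u,v); return (C+d*(z-C[2])/d[2]).round(4)
def proj(f,X):
    c=np.load(f'pics/{f}.npz')
    return cv2.projectPoints(np.atleast_2d(np.array(X,float)),cv2.Rodrigues(c['R'])[0],c['t'],c['mtx'],np.array([c['k1'],0,0,0.]))[0][:,0].round(1)
E
python3 - <<'E'
from h import *
snap('scene','s1',(225,150,425,300),4)
for n,u,v,z in[('bay',288,195,.008),('ped',394,183,.018),('plate',300,270,.006),('cap',334,231,.01),('tube',360,250,0),('bottle',385,231,0),('ring',367,213,.009),('red',244,220,0)]: print(n,at('s1',u,v,z))
c=np.load('pics/s1.npz');print(-c['R'].T@c['t'])
E
```

```text
bay [0.6435 0.1064 0.008 ]
ped [ 0.4714 -0.0974  0.018 ]
plate [0.4365 0.2925 0.006 ]
cap [0.4626 0.1596 0.01  ]
tube [0.3921 0.1674 0.    ]
bottle [0.3892 0.0788 0.    ]
ring [0.4509 0.0549 0.009 ]
red [0.6485 0.2408 0.    ]
[0.06732665 0.68844688 0.45465299]
```

View pics/s1.png

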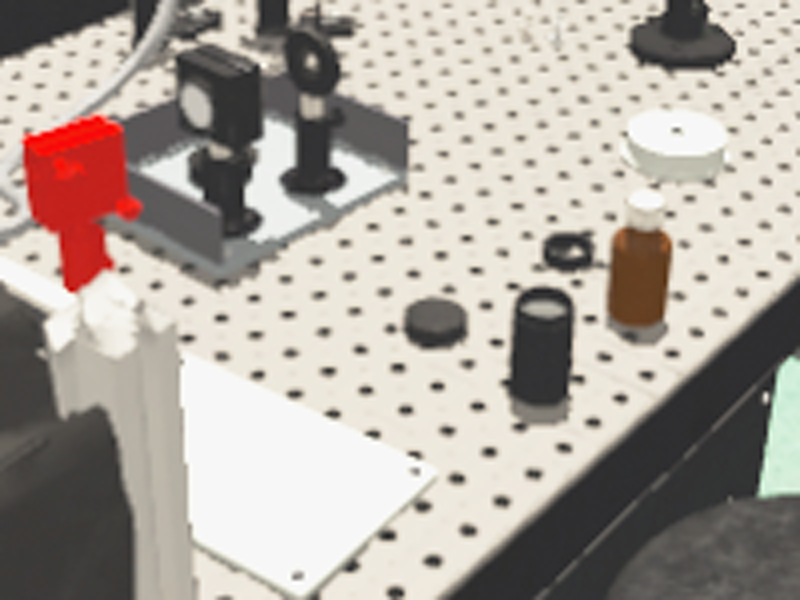

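View pics/wrist0.png

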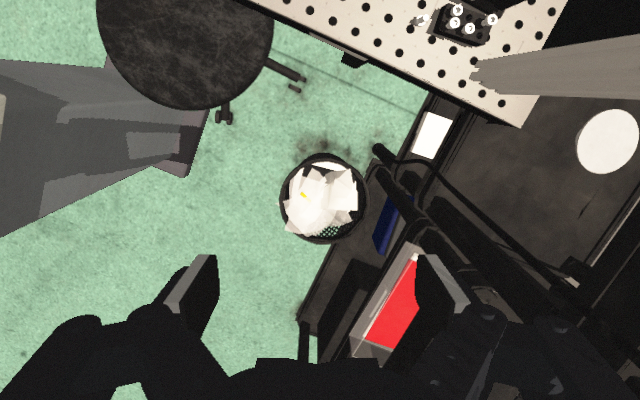

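```bash
python3 - <<'E'
from h import *
f='s1'
P=lambda n,x,y,z:print(n,at(f,225+x/4,150+y/4,z))
P('plate right corner',437,475,.006);P('plate bottom',305,598,.006);P('edge up-left',185,357,.006)
P('screw r',415,470,.006);P('screw b',298,576,.006)
P('bay right',407,183,.008);P('bay front left bottom',222,280,0);P('bay wall right top',407,120,.042)
P('mirror foot',238,220,.008);P('iris foot',315,182,.008);P('ped dot',677,131,.018);P('bigring base',683,50,0)
P('cap',436,315,.01);P('ring',569,245,.009);P('tube bottom',541,392,0);P('bottle',640,318,0);P('red',85,285,0)
c=np.load('pics/s1.npz')
o=ctrl.get_obs()
w=ctrl.camera('wrist');C=-w['R'].T@w['t']
from scipy.spatial.transform import Rotation as Ro
q=o['eef_rot'];M=Ro.from_quat([q[1],q[2],q[3],q[0]]).as_matrix()
print('tool axes',M.round(3).tolist());print('cam in tool',(M.T@(C-o['eef_pos'])).round(4),'R cam<-tool',(w['R']@M).round(3).tolist())
ctrl_s=ctrl.camera('side');np.savez('pics/d0.npz',**{k:ctrl_s[k] for k in('mtx','k1','R','t')})
for n,u,v in[('boxL',262,160),('boxR',415,157),('plate',292,176),('bigringbase',375,322),('plL',262,183),('plR',322,180),('plRT',320,168)]:print(n,at('d0',u,v,0.006))
E
python3 -c "
import cv2
im=cv2.imread('pics/side0.png')[130:250,235:435];cv2.imwrite('pics/sc.png',cv2.resize(im,None,fx=4,fy=4,interpolation=2))"
```

```text
plate right corner [0.3917 0.2504 0.006 ]
plate bottom [0.3853 0.3462 0.006 ]
edge up-left [0.5442 0.2591 0.006 ]
screw r [0.4014 0.254  0.006 ]
screw b [0.3961 0.3386 0.006 ]
bay right [0.57   0.0491 0.008 ]
bay front left bottom [0.5875 0.1893 0.    ]
bay wall right top [0.5806 0.0366 0.042 ]
mirror foot [0.6166 0.1462 0.008 ]
iris foot [0.6129 0.0838 0.008 ]
ped dot [ 0.4716 -0.099   0.018 ]
bigring base [ 0.5511 -0.2492  0.    ]
cap [0.4677 0.1531 0.01  ]
ring [0.4547 0.0483 0.009 ]
tube bottom [0.3954 0.1617 0.    ]
bottle [0.3922 0.0739 0.    ]
red [0.6409 0.241  0.    ]
tool axes [[0.918, 0.397, -0.0], [0.397, -0.918, 0.001], [0.0, -0.001, -1.0]]
cam in tool [ 0.0761 -0.0005 -0.1426] R cam<-tool [[-0.001, 1.0, 0.0], [-0.955, -0.001, -0.296], [-0.296, -0.0, 0.955]]
boxL [0.3907 0.4234 0.006 ]
boxR [0.857  0.3728 0.006 ]
plate [0.4732 0.2892 0.006 ]
bigringbase [ 0.5585 -0.258   0.006 ]
plL [0.3915 0.2567 0.006 ]
plR [0.5509 0.2501 0.006 ]
plRT [0.5567 0.3326 0.006 ]
```

View pics/sc.png

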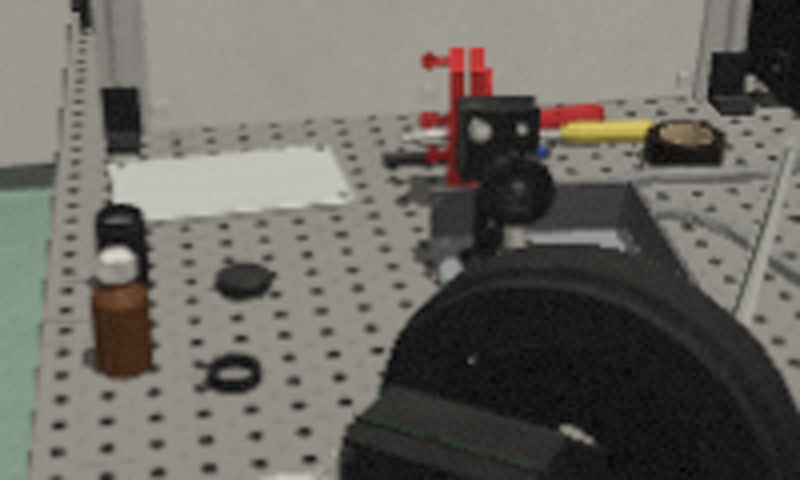

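Side crop: plate corners at about (262,183), (322,180) and (320,168) in the full image. The red look-alike is behind the bay. The box wall starts at y≈0.42. Next I'll go for a close wrist view above the bay.

```bash
cat >> h.py <<'E'
from scipy.spatial.transform import Rotation as Ro
def pose():
    o=ctrl.get_obs();q=o['eef_rot'];return np.array(o['eef_pos']),Ro.from_quat([q[1],q[2],q[3],q[0]])
def plan(target,yaw,n,start=None):
    """n rows to TCP target with tool down, tool x at world angle yaw"""
    p,R=start or pose(); T=Ro.from_matrix(np.array([[np.cos(yaw),np.sin(yaw),0],[np.sin(yaw),-np.cos(yaw),0],[0,0,-1]]))
    rows=[];t=np.array(target,float)
    for i in range(n,0,-1):
        s=np.clip((R.inv().apply(t-p)/i/.04).round(2),-1,1)
        r=((R.inv()*T).as_rotvec()/i/.1).round(2)
        r=np.clip(r,-1,1); rows.append(' '.join(f'{v+0:g}' for v in [*s,*r]))
        p=p+R.apply(s*.04);R=R*Ro.from_rotvec(r*.1)
    for k in range(0,n,8): print('; '.join(rows[k:k+8]+['0 0 0 0 0 0']*(8-len(rows[k:k+8]))))
    print('end',p.round(4)); return p,R
E
python3 - <<'E'
from h import *
plan((.60,.16,.28),1.47,24)
E
```

```text
0.64 -0.5 -0.05 0 0 -0.44; 0.66 -0.48 -0.05 0 0 -0.44; 0.68 -0.45 -0.05 0 0 -0.44; 0.7 -0.42 -0.05 0 0 -0.44; 0.72 -0.38 -0.05 0 0 -0.44; 0.73 -0.35 -0.05 0 0 -0.44; 0.75 -0.32 -0.05 0 0 -0.44; 0.76 -0.29 -0.05 0 0 -0.44
0.77 -0.25 -0.05 0 0 -0.44; 0.79 -0.22 -0.05 0 0 -0.44; 0.79 -0.18 -0.05 0 0 -0.44; 0.8 -0.15 -0.05 0 0 -0.44; 0.81 -0.11 -0.05 0 0 -0.45; 0.81 -0.08 -0.05 0 0 -0.44; 0.81 -0.04 -0.05 0 0 -0.45; 0.82 0 -0.05 0 0 -0.44
0.81 0.03 -0.05 0 0 -0.45; 0.81 0.07 -0.05 0 0 -0.44; 0.81 0.1 -0.05 0 0 -0.45; 0.8 0.14 -0.05 0 0 -0.44; 0.8 0.18 -0.05 0 0 -0.45; 0.79 0.21 -0.06 0 0 -0.44; 0.78 0.25 -0.05 0 0 -0.45; 0.76 0.28 -0.06 0 -0.01 -0.44
end [0.6    0.16   0.2801]
```

Emit:
carry_out --plan "0.64 -0.5 -0.05 0 0 -0.44; 0.66 -0.48 -0.05 0 0 -0.44; 0.68 -0.45 -0.05 0 0 -0.44; 0.7 -0.42 -0.05 0 0 -0.44; 0.72 -0.38 -0.05 0 0 -0.44; 0.73 -0.35 -0.05 0 0 -0.44; 0.75 -0.32 -0.05 0 0 -0.44; 0.76 -0.29 -0.05 0 0 -0.44"

```text
time_s: 0.97
eef_pos: [0.3521, -0.2971, 0.2475]
eef_rot: [0.0, 0.928, 0.372, 0.0]
wrist_force: [0.3, -0.3, 0.4]
opening: 0.998
grasp_force: 0.0
```

Emit:
carry_out --plan "0.77 -0.25 -0.05 0 0 -0.44; 0.79 -0.22 -0.05 0 0 -0.44; 0.79 -0.18 -0.05 0 0 -0.44; 0.8 -0.15 -0.05 0 0 -0.44; 0.81 -0.11 -0.05 0 0 -0.45; 0.81 -0.08 -0.05 0 0 -0.44; 0.81 -0.04 -0.05 0 0 -0.45; 0.82 0 -0.05 0 0 -0.44"

```text
time_s: 1.63
eef_pos: [0.4764, -0.0678, 0.2636]
eef_rot: [0.0, 0.848, 0.53, 0.0]
wrist_force: [0.6, -0.2, 0.4]
opening: 1.002
grasp_force: 0.0
```

Emit:
carry_out --plan "0.81 0.03 -0.05 0 0 -0.45; 0.81 0.07 -0.05 0 0 -0.44; 0.81 0.1 -0.05 0 0 -0.45; 0.8 0.14 -0.05 0 0 -0.44; 0.8 0.18 -0.05 0 0 -0.45; 0.79 0.21 -0.06 0 0 -0.44; 0.78 0.25 -0.05 0 0 -0.45; 0.76 0.28 -0.06 0 -0.01 -0.44"

```text
time_s: 2.3
eef_pos: [0.6005, 0.1615, 0.28]
eef_rot: [0.0, 0.741, 0.671, -0.0]
wrist_force: [1.0, -1.0, -0.9]
opening: 1.004
grasp_force: 0.0
```

Run:
```python
from h import *
p,R=pose();print(p,R.as_matrix()[:,0],ctrl.get_obs()['q'])
snap('wrist','w1')
```

```text
[0.6005258  0.16151649 0.27999581] [ 0.0984343   0.99514298 -0.00106733] [ 7.26940727e-02  2.49338268e-01  1.42685801e+00 -1.02891500e-03
  1.46574293e+00  1.71396244e-01]
```

View pics/w1.png

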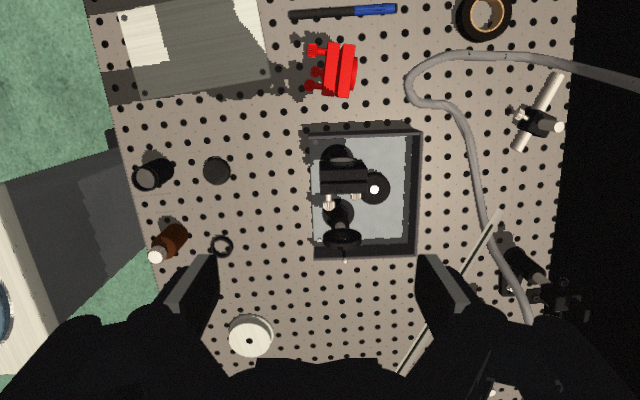

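Wrist view: bay spans about (303-422, 122-262), sensor head spot at (374,188), mirror mount head at (343,178), iris head at (342,240), pedestal dot at (249,340). Enlarging it.

```bash
python3 -c "
from h import *
cropf('w1','w1c',(290,110,435,270),5/1.35)"
```

```text
(no output)
```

View pics/w1c.png

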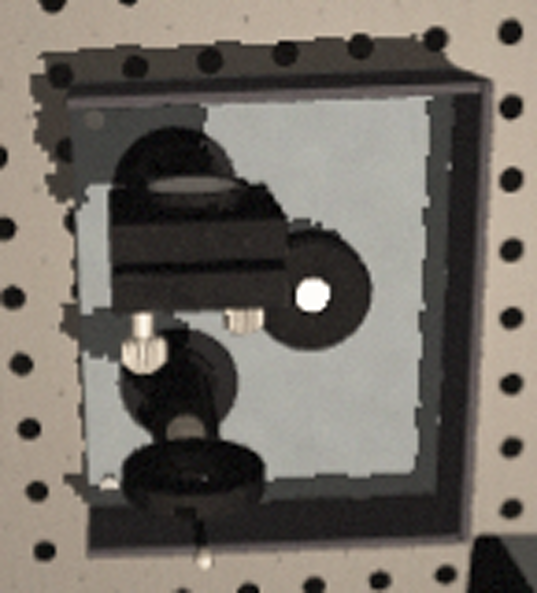

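Run:
```python
from h import *
k=5/1.35
P=lambda n,x,y,z:(print(n,at('w1',290+x/k,110+y/k,z)),at('w1',290+x/k,110+y/k,z))[1]
P('BL',488,79,.042);P('BR',467,540,.042);P('FL',68,100,.042);P('FR',88,556,.042)
P('sensor rim',312,291,.012);P('sensor spot',312,295,.014)
P('mir edge L',112,308,.103);P('mir edge R',286,308,.103)
P('mir front L',112,216,.103);
P('iris L',122,480,.078);P('iris R',265,475,.078);P('iris top',190,440,.096)
P('lever',203,560,.119)
P('disc iris',180,388,.008);P('disc mir',177,189,.008)
print('ped',at('w1',249,340,.018))
```

```text
BL [0.7208 0.1814 0.042 ]
BR [0.7125 0.0268 0.042 ]
FL [0.5939 0.1874 0.042 ]
FR [0.5843 0.034  0.042 ]
sensor rim [0.6688 0.1107 0.012 ]
sensor spot [0.6684 0.1099 0.014 ]
mir edge L [0.602  0.1394 0.103 ]
mir edge R [0.6482 0.1348 0.103 ]
mir front L [0.6044 0.1644 0.103 ]
iris L [0.5993 0.0776 0.078 ]
iris R [0.6422 0.0749 0.078 ]
iris top [0.62   0.0963 0.096 ]
lever [0.6199 0.0708 0.119 ]
disc iris [0.6212 0.0784 0.008 ]
disc mir [0.6259 0.1497 0.008 ]
ped [ 0.4752 -0.0998  0.018 ]
```

Run:
```python
from h import *
s=plan((.6245,.1495,.17),1.518,8)
plan((.6245,.1495,.061),1.518,8,s)
print(at('w1',102,105,.006),at('w1',275,78,.006))
```

```text
-0.05 0.07 0.34 0 0 -0.05; -0.05 0.07 0.35 0 0 -0.05; -0.05 0.07 0.34 0 0 -0.05; -0.05 0.07 0.35 0 0 -0.05; -0.04 0.08 0.34 0 -0.01 -0.05; -0.05 0.07 0.35 0.01 0 -0.05; -0.04 0.08 0.34 0 -0.01 -0.05; -0.05 0.07 0.35 0.01 0 -0.05
end [0.6244 0.1495 0.1699]
0 0 0.34 0 0 0; 0 0 0.34 0 0 0; 0 0 0.34 0 0 0; 0 0 0.34 0 0 0; 0 0 0.34 0 0 0; 0 0 0.34 0 0 0; 0 0 0.34 0 0 0; 0 0 0.34 0 0 0
end [0.6244 0.1495 0.0611]
[0.3472 0.2475 0.006 ] [0.5611 0.2551 0.006 ]
```

Emit:
carry_out --plan "-0.05 0.07 0.34 0 0 -0.05; -0.05 0.07 0.35 0 0 -0.05; -0.05 0.07 0.34 0 0 -0.05; -0.05 0.07 0.35 0 0 -0.05; -0.04 0.08 0.34 0 -0.01 -0.05; -0.05 0.07 0.35 0.01 0 -0.05; -0.04 0.08 0.34 0 -0.01 -0.05; -0.05 0.07 0.35 0.01 0 -0.05"

```text
time_s: 3.02
eef_pos: [0.6221, 0.142, 0.1682]
eef_rot: [0.0, 0.728, 0.685, -0.002]
wrist_force: [-0.8, -0.2, 0.4]
opening: 0.997
grasp_force: 0.0
```

Emit:
carry_out --plan "0 0 0.34 0 0 0; 0 0 0.34 0 0 0; 0 0 0.34 0 0 0; 0 0 0.34 0 0 0; 0 0 0.34 0 0 0; 0 0 0.34 0 0 0; 0 0 0.34 0 0 0; 0 0 0.34 0 0 0"

```text
time_s: 3.68
eef_pos: [0.6216, 0.1424, 0.0596]
eef_rot: [0.0, 0.728, 0.685, -0.002]
wrist_force: [0.9, 0.2, -0.1]
opening: 1.002
grasp_force: 0.0
```

Run:
```python
from h import *
p,R=pose();print(p,R.as_matrix()[:,0]);o=ctrl.get_obs();print(o['wrist_force'])
snap('wrist','w2')
```

```text
[0.62157148 0.1424067  0.05960449] [ 0.06083375  0.99814358 -0.00294122]
[ 0.8588138   0.22216363 -0.12530155]
```

View pics/w2.png

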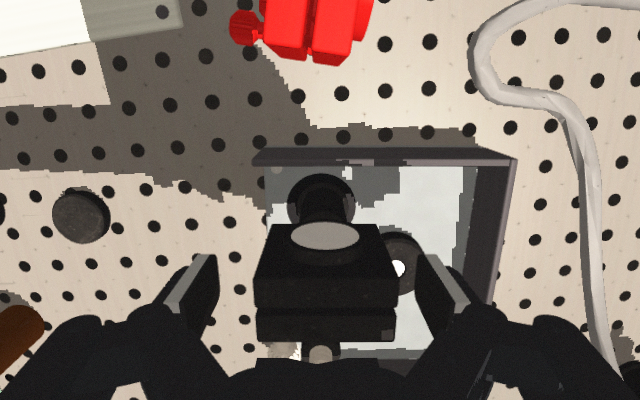

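Wrist view: the mount head at columns 255–397 sits between the pads (217, 418), about 2.7 mm right of centre. The tool is also 7 mm short in y. I'll nudge, then close.

Emit:
carry_out --plan "0.09 0.03 0 0 0 0; 0.09 0.03 0 0 0 0; 0 0 0 0 0 0; 0 0 0 0 0 0; 0 0 0 0 0 0; 0 0 0 0 0 0; 0 0 0 0 0 0; 0 0 0 0 0 0"

```text
time_s: 4.4
eef_pos: [0.6245, 0.1493, 0.0611]
eef_rot: [0.0, 0.728, 0.685, -0.002]
wrist_force: [0.0, -0.6, -1.1]
opening: 0.997
grasp_force: 0.0
```

Emit:
carry_out --plan "0 0 0 0 0 0; 0 0 0 0 0 0; 0 0 0 0 0 0; 0 0 0 0 0 0; 0 0 0 0 0 0; 0 0 0 0 0 0; 0 0 0 0 0 0; 0 0 0 0 0 0" --claw 1

```text
time_s: 5.07
eef_pos: [0.6248, 0.1493, 0.0611]
eef_rot: [0.001, 0.728, 0.685, -0.002]
wrist_force: [1.1, -0.6, 0.9]
opening: 0.53
grasp_force: 62.3
```

Emit:
carry_out --plan "0 0 0 0 0 0; 0 0 0 0 0 0; 0 0 0 0 0 0; 0 0 0 0 0 0; 0 0 0 0 0 0; 0 0 0 0 0 0; 0 0 0 0 0 0; 0 0 0 0 0 0"

```text
time_s: 5.73
eef_pos: [0.6248, 0.1493, 0.0611]
eef_rot: [0.001, 0.728, 0.685, -0.002]
wrist_force: [2.8, -1.8, 2.1]
opening: 0.53
grasp_force: 62.3
```

Emit:
carry_out --plan "0 0 -0.1 0 0 0; 0 0 -0.3 0 0 0; 0 0 -0.5 0 0 0; 0 0 -0.5 0 0 0; 0 0 -0.5 0 0 0; 0 0 -0.5 0 0 0; 0 0 -0.5 0 0 0; 0 0 -0.4 0 0 0"

```text
time_s: 6.4
eef_pos: [0.624, 0.1499, 0.1946]
eef_rot: [-0.0, 0.728, 0.685, -0.002]
wrist_force: [0.2, -0.6, -3.3]
opening: 0.533
grasp_force: 62.0
```

Run:
```python
from h import *
p,R=pose();print(p,ctrl.get_obs()['opening'])
plan((.5165,.265,.195),1.518,16)
```

```text
[0.6239768  0.1499358  0.19456141] 0.5334221898168161
0.17 -0.18 0 0 0 0; 0.17 -0.18 0 0 0 -0.01; 0.17 -0.18 0 0 0 0; 0.17 -0.18 0 0 0 -0.01; 0.17 -0.18 0 0 0 0; 0.17 -0.18 0 0 0 -0.01; 0.17 -0.18 0 0 0 0; 0.17 -0.18 0 0 0 -0.01
0.17 -0.18 0 0 0 0; 0.17 -0.18 0 0 0 -0.01; 0.17 -0.17 0 -0.01 0 0; 0.17 -0.18 0 0 0.01 -0.01; 0.17 -0.17 0 -0.01 0 0; 0.17 -0.18 0 0 0.01 -0.01; 0.17 -0.17 -0.01 -0.01 0 0; 0.17 -0.18 0 0 0.01 -0.01
end [0.5164 0.2651 0.195 ]
```

Emit:
carry_out --plan "0.17 -0.18 0 0 0 0; 0.17 -0.18 0 0 0 0; 0.17 -0.18 0 0 0 0; 0.17 -0.18 0 0 0 0; 0.17 -0.18 0 0 0 0; 0.17 -0.18 0 0 0 0; 0.17 -0.18 0 0 0 0; 0.17 -0.18 0 0 0 0"

```text
time_s: 7.07
eef_pos: [0.5696, 0.2084, 0.1925]
eef_rot: [0.0, 0.728, 0.685, -0.002]
wrist_force: [-0.3, 0.8, -4.0]
opening: 0.528
grasp_force: 62.2
```

Emit:
carry_out --plan "0.17 -0.18 0 0 0 0; 0.17 -0.18 0 0 0 0; 0.17 -0.18 0 0 0 0; 0.17 -0.18 0 0 0 0; 0.17 -0.18 0 0 0 0; 0.17 -0.18 0 0 0 0; 0.17 -0.18 0 0 0 0; 0.17 -0.18 0 0 0 0"

```text
time_s: 7.73
eef_pos: [0.5157, 0.2661, 0.1929]
eef_rot: [0.0, 0.728, 0.685, -0.002]
wrist_force: [-0.1, -0.2, -3.5]
opening: 0.533
grasp_force: 62.2
```

Run:
```python
from h import *
p,R=pose();print(p,R.as_matrix()[:,0],ctrl.get_obs()['opening'])
snap('wrist','w3')
```

```text
[0.51572442 0.26606792 0.19285537] [ 0.06098952  0.99813417 -0.00290897] 0.5331639930345
```

View pics/w3.png

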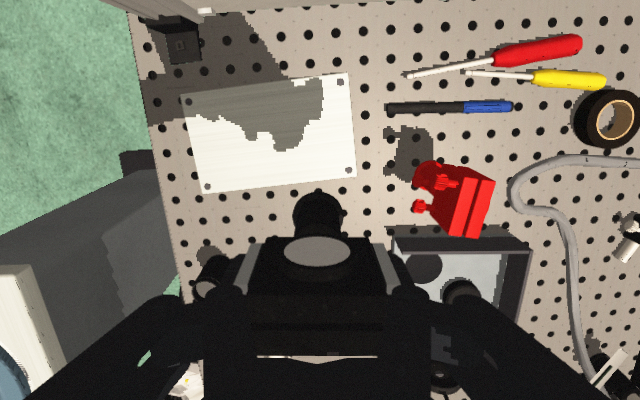

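Plate corners are at (180,95), (348,72), (357,177) and (203,194), with the mount held upright in front of it.

Run:
```python
from h import *
c=np.array([at('w3',u,v,.006) for u,v in[(180,95),(348,72),(357,177),(203,194)]]);print(c,c.mean(0))
y=np.arctan2(*(c[1]-c[0]+c[2]-c[3])[[1,0]]);print('yaw',y)
m=c.mean(0);e=np.array([np.cos(y),np.sin(y)]);n=np.array([-e[1],e[0]])
for sx in(.045,-.045):print(m[:2]+sx*e-.01*n)
t=m[:2]+.045*e-.01*n
s=plan((*t,.193),1.51,8);plan((*t,.078),1.51,8,s)
```

```text
[[0.3913 0.3455 0.006 ]
 [0.55   0.3556 0.006 ]
 [0.5554 0.2553 0.006 ]
 [0.3977 0.2471 0.006 ]] [0.4736   0.300875 0.006   ]
yaw 0.057773814174778546
[0.51910234 0.29349006]
[0.4292525  0.28829331]
0.08 0.01 0 0 0 0; 0.08 0.01 0 0 0 0; 0.08 0.01 0 -0.01 0 0; 0.08 0.01 0 0 0 0; 0.08 0.01 0 -0.01 0.01 0; 0.09 0.01 0 0 0 0; 0.08 0.01 0 -0.01 0.01 0; 0.09 0.01 -0.01 0 0 0.01
end [0.5192 0.2935 0.1931]
0 0 0.36 0 0 0; 0 0 0.36 0 0 0; 0 0 0.36 0 0 0; 0 0 0.36 0 0 0; 0 0 0.36 0 0 0; 0 0 0.36 0 0 0; 0 0 0.36 0 0 0; 0 0 0.36 0 0 0
end [0.5191 0.2935 0.0779]
```

Emit:
carry_out --plan "0.08 0.02 0 0 0 0; 0.08 0.02 0 0 0 0; 0.08 0.02 0 0 0 0; 0.08 0.02 0 0 0 0; 0.08 0.01 0 0 0 0; 0.08 0.01 0 0 0 0; 0.08 0.01 0 0 0 0; 0.04 0.01 0 0 0 0"

```text
time_s: 8.45
eef_pos: [0.5228, 0.2894, 0.1926]
eef_rot: [0.0, 0.728, 0.685, -0.002]
wrist_force: [-0.8, -0.6, -3.2]
opening: 0.53
grasp_force: 62.2
```

Emit:
carry_out --plan "0 0 0.2 0 0 0; 0 0 0.45 0 0 0; 0 0 0.5 0 0 0; 0 0 0.55 0 0 0; 0 0 0.55 0 0 0; 0 0 0.45 0 0 0; 0 0 0.3 0 0 0; 0 0 0.15 0 0 0"

```text
time_s: 9.12
eef_pos: [0.5209, 0.2881, 0.0642]
eef_rot: [-0.0, 0.728, 0.685, -0.003]
wrist_force: [-0.9, 0.1, -3.9]
opening: 0.533
grasp_force: 62.1
```

Emit:
carry_out --plan "0 0 0.03 0 0 0; 0 0 0.03 0 0 0; 0 0 0.03 0 0 0; 0 0 0 0 0 0; 0 0 0 0 0 0; 0 0 0 0 0 0; 0 0 0 0 0 0; 0 0 0 0 0 0"

```text
time_s: 9.78
eef_pos: [0.5225, 0.2887, 0.0635]
eef_rot: [0.0, 0.728, 0.685, -0.002]
wrist_force: [0.3, -1.1, -3.8]
opening: 0.532
grasp_force: 62.1
```

Emit:
carry_out --plan "0 0 0.03 0 0 0; 0 0 0.03 0 0 0; 0 0 0.02 0 0 0; 0 0 0.02 0 0 0; 0 0 0 0 0 0; 0 0 0 0 0 0; 0 0 0 0 0 0; 0 0 0 0 0 0"

```text
time_s: 10.45
eef_pos: [0.5223, 0.2886, 0.0591]
eef_rot: [0.0, 0.728, 0.685, -0.002]
wrist_force: [-0.9, 0.6, -2.2]
opening: 0.531
grasp_force: 61.9
```

Emit:
carry_out --plan "0 0 0.01 0 0 0; 0 0 0 0 0 0; 0 0 0 0 0 0; 0 0 0 0 0 0; 0 0 0 0 0 0; 0 0 0 0 0 0; 0 0 0 0 0 0; 0 0 0 0 0 0" --claw -1

```text
time_s: 11.12
eef_pos: [0.5224, 0.2886, 0.0588]
eef_rot: [0.0, 0.728, 0.685, -0.002]
wrist_force: [-0.2, -0.3, 0.1]
opening: 1.001
grasp_force: 0.0
```

Emit:
carry_out --plan "0 0 0 0 0 0; 0 0 -0.2 0 0 0; 0 0 -0.4 0 0 0; 0 0 -0.5 0 0 0; 0 0 -0.6 0 0 0; 0 0 -0.6 0 0 0; 0 0 -0.6 0 0 0; 0 0 -0.3 0 0 0"

```text
time_s: 11.78
eef_pos: [0.5241, 0.2895, 0.1908]
eef_rot: [0.001, 0.728, 0.685, 0.0]
wrist_force: [0.5, 0.4, -0.1]
opening: 1.003
grasp_force: 0.0
```

Run:
```python
from h import *
p,R=pose();print(p)
# iris axis/grip (.620,.080); approach above
s=plan((.62,.080,.19),1.518,16)
```

```text
[0.52411933 0.28953474 0.19083968]
-0.32 0.17 0 0 0 -0.01; -0.32 0.17 0 0 0 0; -0.32 0.17 0 0 0 -0.01; -0.32 0.17 0 0 0 0; -0.32 0.17 0 0 0 -0.01; -0.32 0.17 0 0 0 0; -0.32 0.17 0 0 0 -0.01; -0.32 0.17 0 0 0 0
-0.32 0.17 0 0 0 -0.01; -0.32 0.17 0 0 0 0; -0.32 0.17 0.01 0 0 -0.01; -0.31 0.16 0 0.01 0 0; -0.32 0.17 0.01 0 0 -0.01; -0.31 0.16 0 0.01 0 0; -0.32 0.17 0.01 0 0.01 -0.01; -0.31 0.16 0 0.01 0 0
end [0.62   0.0801 0.1901]
```

Emit:
carry_out --plan "-0.32 0.17 0 0 0 0; -0.32 0.17 0 0 0 0; -0.32 0.17 0 0 0 0; -0.32 0.17 0 0 0 0; -0.32 0.17 0 0 0 0; -0.32 0.17 0 0 0 0; -0.32 0.17 0 0 0 0; -0.32 0.17 0 0 0 0"

```text
time_s: 12.45
eef_pos: [0.5712, 0.1817, 0.1864]
eef_rot: [0.0, 0.729, 0.685, -0.002]
wrist_force: [-0.1, -0.5, -0.5]
opening: 1.0
grasp_force: 0.0
```

Emit:
carry_out --plan "-0.32 0.17 0 0 0 0; -0.32 0.17 0 0 0 0; -0.32 0.17 0 0 0 0; -0.32 0.17 0 0 0 0; -0.32 0.16 0 0 0 0; -0.31 0.16 0 0 0 0; -0.3 0.16 0 0 0 0; -0.29 0.15 0 0 0 0"

```text
time_s: 13.12
eef_pos: [0.6175, 0.0791, 0.1871]
eef_rot: [0.0, 0.728, 0.685, -0.002]
wrist_force: [0.2, -0.2, -0.7]
opening: 1.0
grasp_force: 0.0
```

Emit:
carry_out --plan "0 0 0 0 0 0; 0 0 0 0 0 0; 0 0 0 0 0 0; 0 0 0 0 0 0; 0 0 0 0 0 0; 0 0 0 0 0 0; 0 0 0 0 0 0; 0 0 0 0 0 0"

```text
time_s: 13.78
eef_pos: [0.6168, 0.0808, 0.1871]
eef_rot: [0.0, 0.728, 0.685, -0.002]
wrist_force: [0.5, 0.0, 0.0]
opening: 0.998
grasp_force: 0.0
```

Run:
```python
from h import *
p,R=pose();print(p,R.as_matrix()[:,0])
snap('wrist','w4')
```

```text
[0.61680576 0.08081144 0.18714745] [ 0.06043839  0.99816762 -0.0029327 ]
```

View pics/w4.png

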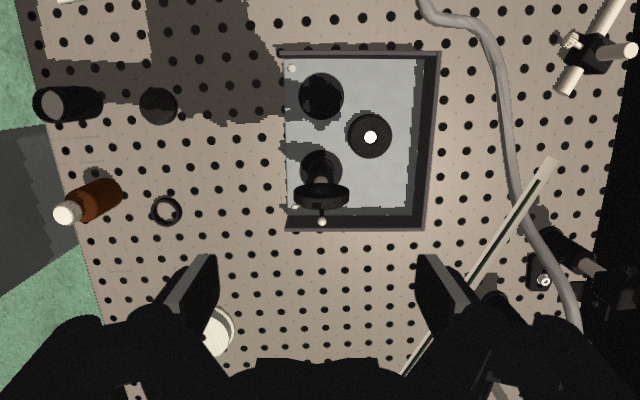

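Wrist view: iris ring spans cols 294–349 at row ~195 with the lever tip at (322,222). The empty seat disc is at (321,96), the iris disc at (321,170), and the sensor spot at (370,137).

Run:
```python
from h import *
for n,u,v,z in[('ringL',294,196,.078),('ringR',349,193,.078),('ring',321.5,195,.078),('lever',322,222,.119),('ringtop',321,207,.096),('dm',321,96,.008),('di',321,170,.008),('sens',370,137,.014)]:print(n,at('w4',u,v,z))
print(proj('w4',[[.62,.080,.078],[.6193,.0808,.008],[.623,.1506,.008]]))
```

```text
ringL [0.5989 0.0784 0.078 ]
ringR [0.6418 0.0782 0.078 ]
ring [0.6203 0.0779 0.078 ]
lever [0.6198 0.0719 0.119 ]
ringtop [0.6195 0.0744 0.096 ]
dm [0.6249 0.1506 0.008 ]
di [0.6209 0.0813 0.008 ]
sens [0.6682 0.1113 0.014 ]
[[320.9 192.4]
 [319.4 170.6]
 [318.9  96.2]]
```

Emit:
carry_out --plan "-0.04 0.08 0.2 0 0 0; 0 0 0.4 0 0 0; 0 0 0.5 0 0 0; 0 0 0.5 0 0 0; 0 0 0.5 0 0 0; 0 0 0.5 0 0 0; 0 0 0.3 0 0 0; 0 0 0.1 0 0 0"

```text
time_s: 14.5
eef_pos: [0.6179, 0.0783, 0.064]
eef_rot: [-0.001, 0.728, 0.685, -0.003]
wrist_force: [-0.3, -0.2, 0.2]
opening: 1.001
grasp_force: 0.0
```

Emit:
carry_out --plan "0 0 0 0 0 0; 0 0 0 0 0 0; 0 0 0 0 0 0; 0 0 0 0 0 0; 0 0 0 0 0 0; 0 0 0 0 0 0; 0 0 0 0 0 0; 0 0 0 0 0 0"

```text
time_s: 15.17
eef_pos: [0.6198, 0.0783, 0.0674]
eef_rot: [0.0, 0.728, 0.685, -0.002]
wrist_force: [-1.5, 0.1, -0.1]
opening: 1.0
grasp_force: 0.0
```

Emit:
carry_out --plan "0 0 0 0 0 0; 0 0 0 0 0 0; 0 0 0 0 0 0; 0 0 0 0 0 0; 0 0 0 0 0 0; 0 0 0 0 0 0; 0 0 0 0 0 0; 0 0 0 0 0 0" --claw 1

```text
time_s: 15.83
eef_pos: [0.6199, 0.0783, 0.0673]
eef_rot: [0.0, 0.728, 0.685, -0.002]
wrist_force: [0.5, -1.3, 1.6]
opening: 0.413
grasp_force: 60.3
```

Emit:
carry_out --plan "0 0 0 0 0 0; 0 0 0 0 0 0; 0 0 0 0 0 0; 0 0 0 0 0 0; 0 0 0 0 0 0; 0 0 0 0 0 0; 0 0 0 0 0 0; 0 0 0 0 0 0"

```text
time_s: 16.5
eef_pos: [0.6199, 0.0783, 0.0673]
eef_rot: [0.0, 0.728, 0.685, -0.002]
wrist_force: [1.4, 0.5, 2.1]
opening: 0.409
grasp_force: 60.3
```

Emit:
carry_out --plan "0 0 -0.1 0 0 0; 0 0 -0.3 0 0 0; 0 0 -0.5 0 0 0; 0 0 -0.5 0 0 0; 0 0 -0.5 0 0 0; 0 0 -0.5 0 0 0; 0 0 -0.5 0 0 0; 0 0 -0.3 0 0 0"

```text
time_s: 17.17
eef_pos: [0.6205, 0.0788, 0.198]
eef_rot: [0.001, 0.728, 0.685, -0.001]
wrist_force: [0.7, 0.0, -1.9]
opening: 0.409
grasp_force: 60.0
```

Emit:
carry_out --plan "0.15 -0.15 0 0 0 0; 0.3 -0.3 0 0 0 0; 0.31 -0.32 0 0 0 0; 0.31 -0.32 0 0 0 0; 0.31 -0.32 0 0 0 0; 0.31 -0.32 0 0 0 0; 0.31 -0.32 0 0 0 0; 0.31 -0.32 0 0 0 0"

```text
time_s: 17.83
eef_pos: [0.5295, 0.1781, 0.1948]
eef_rot: [0.0, 0.728, 0.685, -0.002]
wrist_force: [-0.2, -0.4, -1.7]
opening: 0.408
grasp_force: 60.2
```

Emit:
carry_out --plan "0.31 -0.32 0 0 0 0; 0.31 -0.32 0 0 0 0; 0.31 -0.32 0 0 0 0; 0.31 -0.32 0 0 0 0; 0.31 -0.32 0 0 0 0; 0.31 -0.32 0 0 0 0; 0.31 -0.32 0 0 0 0; 0.31 -0.32 0 0 0 0"

```text
time_s: 18.5
eef_pos: [0.4333, 0.2831, 0.1949]
eef_rot: [0.0, 0.728, 0.685, -0.002]
wrist_force: [0.8, -0.7, -2.4]
opening: 0.411
grasp_force: 60.2
```

Emit:
carry_out --plan "0.1 -0.11 0 0 0 0; 0.05 -0.06 0 0 0 0; 0 0 0 0 0 0; 0 0 0 0 0 0; 0 0 0 0 0 0; 0 0 0 0 0 0; 0 0 0 0 0 0; 0 0 0 0 0 0"

```text
time_s: 19.17
eef_pos: [0.4288, 0.288, 0.1949]
eef_rot: [0.0, 0.729, 0.685, -0.002]
wrist_force: [-1.4, 0.2, -2.2]
opening: 0.406
grasp_force: 60.1
```

Run:
```python
from h import *
p,R=pose();print(p,R.as_matrix()[:,0],ctrl.get_obs()['opening'])
snap('wrist','w5');snap('scene','s2',(225,150,425,300),4)
```

```text
[0.42875675 0.28798187 0.19486708] [ 0.06178307  0.99808494 -0.00305106] 0.40616819509998836
```

View pics/w5.png

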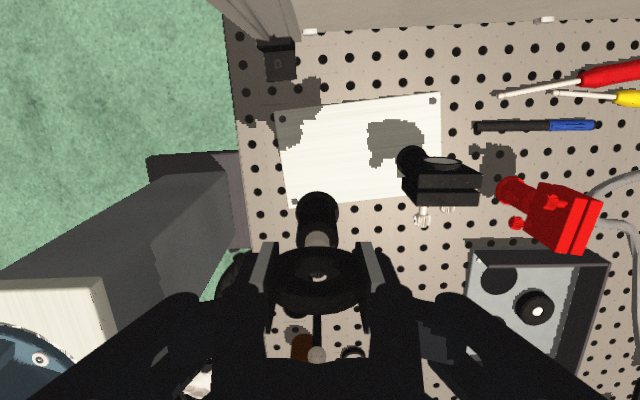

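The mirror mount stands upright on the plate at (430,180), and the iris is held above the near half. Lowering it.

Emit:
carry_out --plan "0 0 0.2 0 0 0; 0 0 0.4 0 0 0; 0 0 0.5 0 0 0; 0 0 0.55 0 0 0; 0 0 0.55 0 0 0; 0 0 0.45 0 0 0; 0 0 0.3 0 0 0; 0 0 0.15 0 0 0"

```text
time_s: 19.93
eef_pos: [0.4268, 0.2875, 0.0687]
eef_rot: [-0.0, 0.728, 0.685, -0.003]
wrist_force: [0.8, 0.4, -0.9]
opening: 0.41
grasp_force: 60.2
```

Emit:
carry_out --plan "0 0 0.03 0 0 0; 0 0 0.03 0 0 0; 0 0 0 0 0 0; 0 0 0 0 0 0; 0 0 0 0 0 0; 0 0 0 0 0 0; 0 0 0 0 0 0; 0 0 0 0 0 0"

```text
time_s: 20.6
eef_pos: [0.4283, 0.2881, 0.0688]
eef_rot: [0.0, 0.728, 0.685, -0.002]
wrist_force: [-0.3, 0.2, -1.7]
opening: 0.411
grasp_force: 60.2
```

Emit:
carry_out --plan "0 0 0.03 0 0 0; 0 0 0.03 0 0 0; 0 0 0.02 0 0 0; 0 0 0 0 0 0; 0 0 0 0 0 0; 0 0 0 0 0 0; 0 0 0 0 0 0; 0 0 0 0 0 0"

```text
time_s: 21.27
eef_pos: [0.4281, 0.288, 0.0653]
eef_rot: [0.0, 0.728, 0.685, -0.002]
wrist_force: [0.2, 0.4, -2.3]
opening: 0.414
grasp_force: 60.2
```

Emit:
carry_out --plan "0 0 0.01 0 0 0; 0 0 0 0 0 0; 0 0 0 0 0 0; 0 0 0 0 0 0; 0 0 0 0 0 0; 0 0 0 0 0 0; 0 0 0 0 0 0; 0 0 0 0 0 0" --claw -1

```text
time_s: 21.93
eef_pos: [0.4281, 0.288, 0.0649]
eef_rot: [0.0, 0.728, 0.685, -0.002]
wrist_force: [0.4, 0.3, -0.9]
opening: 1.002
grasp_force: 0.0
```

Emit:
carry_out --plan "0 0 0 0 0 0; 0 0 -0.2 0 0 0; 0 0 -0.4 0 0 0; 0 0 -0.5 0 0 0; 0 0 -0.6 0 0 0; 0 0 -0.6 0 0 0; 0 0 -0.6 0 0 0; 0 0 -0.3 0 0 0"

```text
time_s: 22.6
eef_pos: [0.4298, 0.289, 0.1967]
eef_rot: [0.001, 0.728, 0.685, 0.0]
wrist_force: [0.1, 0.4, -0.1]
opening: 1.002
grasp_force: 0.0
```

Run:
```python
from h import *
p,R=pose();print(p)
s=plan((.668,.1105,.19),1.518,16)
```

```text
[0.42980851 0.28895332 0.196713  ]
-0.26 0.39 0.01 0 0 -0.01; -0.26 0.39 0.01 0 0 0; -0.26 0.39 0.01 0 0 -0.01; -0.26 0.39 0.01 0 0 0; -0.26 0.39 0.01 0 0 -0.01; -0.26 0.39 0.01 0 0 0; -0.25 0.39 0.01 0 0 -0.01; -0.26 0.39 0.01 0 0 0
-0.25 0.39 0.01 0 0 -0.01; -0.26 0.38 0.01 0 0 0; -0.26 0.39 0.01 0 0 -0.01; -0.25 0.38 0.02 0 0 0; -0.26 0.38 0.01 0.01 0 -0.01; -0.25 0.39 0.02 0 0 0; -0.26 0.38 0.01 0.01 0 -0.01; -0.26 0.39 0.01 0 0.01 0
end [0.668  0.1103 0.1902]
```

Run:
```python
from h import *
def tri(a,b):
    (C1,d1),(C2,d2)=ray(*a),ray(*b);A=np.stack([d1,-d2],1);s=np.linalg.lstsq(A,C2-C1,rcond=None)[0]
    return (C1+s[0]*d1).round(3),(C2+s[1]*d2).round(3)
print('rod tip',tri(('w1',497,212),('w4',552,160)),tri(('w4',552,160),('s1',250,146)))
print('rod lo',tri(('w4',405,370),('s1',383,127)))
s=plan((.668,.1105,.19),3.09,24)
```

```text
rod tip (array([0.776, 0.104, 0.109]), array([0.777, 0.103, 0.11 ])) (array([0.785, 0.1  , 0.098]), array([0.781, 0.096, 0.096]))
rod lo (array([ 0.697, -0.129,  0.05 ]), array([ 0.585, -0.216,  0.109]))
-0.17 0.26 0.01 0 0 -0.66; -0.19 0.25 0.01 0 0 -0.66; -0.2 0.23 0.01 0 0 -0.66; -0.22 0.22 0.01 0 0 -0.66; -0.23 0.21 0.01 0 0 -0.66; -0.25 0.19 0.01 0 0 -0.66; -0.26 0.17 0.01 0 0 -0.66; -0.27 0.16 0.01 0 0 -0.66
-0.28 0.14 0.01 0 0 -0.66; -0.29 0.12 0.01 0 0 -0.66; -0.29 0.1 0.01 0 0 -0.66; -0.3 0.08 0.01 0 0 -0.66; -0.3 0.06 0.01 0 0 -0.66; -0.31 0.04 0.01 0 0 -0.66; -0.31 0.02 0 0 0 -0.66; -0.31 0 0.01 0 0 -0.66
-0.31 -0.02 0 0 0 -0.66; -0.31 -0.04 0.01 0 0 -0.65; -0.3 -0.06 0 0 0 -0.66; -0.3 -0.08 0.01 0 0 -0.65; -0.29 -0.1 0 0 0.01 -0.66; -0.28 -0.12 0.01 0 0 -0.65; -0.28 -0.14 0 0 0.01 -0.66; -0.26 -0.15 0.01 -0.01 0 -0.65
end [0.6679 0.1105 0.1898]
```

Emit:
carry_out --plan "-0.17 0.26 0.01 0 0 -0.66; -0.19 0.25 0.01 0 0 -0.66; -0.2 0.23 0.01 0 0 -0.66; -0.22 0.22 0.01 0 0 -0.66; -0.23 0.21 0.01 0 0 -0.66; -0.25 0.19 0.01 0 0 -0.66; -0.26 0.17 0.01 0 0 -0.66; -0.27 0.16 0.01 0 0 -0.66"

```text
time_s: 23.27
eef_pos: [0.5083, 0.2281, 0.1894]
eef_rot: [-0.0, 0.523, 0.852, -0.002]
wrist_force: [0.5, -0.1, -0.3]
opening: 1.002
grasp_force: 0.0
```

Emit:
carry_out --plan "-0.28 0.14 0.01 0 0 -0.66; -0.29 0.12 0.01 0 0 -0.66; -0.29 0.1 0.01 0 0 -0.66; -0.3 0.08 0.01 0 0 -0.66; -0.3 0.06 0.01 0 0 -0.66; -0.31 0.04 0.01 0 0 -0.66; -0.31 0.02 0 0 0 -0.66; -0.31 0 0.01 0 0 -0.66"

```text
time_s: 23.93
eef_pos: [0.5878, 0.1686, 0.1866]
eef_rot: [-0.001, 0.282, 0.959, -0.002]
wrist_force: [-0.3, -1.0, -0.4]
opening: 0.999
grasp_force: 0.0
```

Emit:
carry_out --plan "-0.31 -0.02 0 0 0 -0.66; -0.31 -0.04 0.01 0 0 -0.65; -0.3 -0.06 0 0 0 -0.66; -0.3 -0.08 0.01 0 0 -0.65; -0.29 -0.1 0 0 0 -0.66; -0.28 -0.12 0.01 0 0 -0.65; -0.28 -0.14 0 0 0 -0.66; -0.26 -0.15 0.01 0 0 -0.65"

```text
time_s: 24.6
eef_pos: [0.6667, 0.1094, 0.1849]
eef_rot: [-0.001, 0.024, 1.0, -0.001]
wrist_force: [0.2, -0.8, -0.3]
opening: 1.0
grasp_force: 0.0
```

Emit:
carry_out --plan "0 0 0 0 0 0; 0 0 0 0 0 0; 0 0 0 0 0 0; 0 0 0 0 0 0; 0 0 0 0 0 0; 0 0 0 0 0 0; 0 0 0 0 0 0; 0 0 0 0 0 0"

```text
time_s: 25.27
eef_pos: [0.6663, 0.1101, 0.1854]
eef_rot: [-0.001, 0.026, 1.0, -0.001]
wrist_force: [0.4, -0.4, 0.1]
opening: 1.003
grasp_force: 0.0
```

Run:
```python
from h import *
p,R=pose();print(p,R.as_matrix().round(3).tolist(),ctrl.get_obs()['q'])
snap('wrist','w6')
```

```text
[0.66633836 0.11012947 0.18544155] [[-0.999, 0.052, -0.002], [0.052, 0.999, -0.003], [0.002, -0.003, -1.0]] [-0.01014876  0.43970676  1.3715693  -0.00294888  1.33243509 -1.52859643]
```

View pics/w6.png

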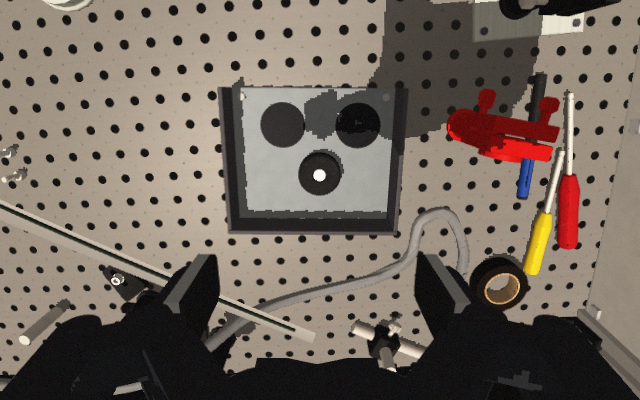

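Spot at (319.5,175), seat discs at (283,124) and (358,125).

Run:
```python
from h import *
print(at('w6',319.5,175,.022),at('w4',370,137,.022),at('w1',290+312/3.7037,110+295/3.7037,.022))
print(at('w6',283,124,.008),at('w6',358,125,.008))
p,R=pose();t=np.array([*(at('w6',319.5,175,.022)*.5+at('w4',370,137,.022)*.5)[:2],.007]);print(t,R.inv().apply(t-p)/.04)
```

```text
[0.667  0.1129 0.022 ] [0.667  0.1125 0.022 ] [0.6672 0.1124 0.022 ]
[0.6198 0.0813 0.008 ] [0.6244 0.1511 0.008 ]
[0.667  0.1127 0.007 ] [-0.02072721  0.08095077  4.45911636]
```

Emit:
carry_out --plan "-0.02 0.08 0.2 0 0 0; 0 0 0.4 0 0 0; 0 0 0.6 0 0 0; 0 0 0.7 0 0 0; 0 0 0.7 0 0 0; 0 0 0.7 0 0 0; 0 0 0.5 0 0 0; 0 0 0.3 0 0 0"

```text
time_s: 25.98
eef_pos: [0.6647, 0.1128, 0.0172]
eef_rot: [-0.004, 0.026, 1.0, -0.001]
wrist_force: [-0.4, 0.1, 0.2]
opening: 1.002
grasp_force: 0.0
```

Emit:
carry_out --plan "0 0 0.15 0 0 0; 0 0 0.1 0 0 0; 0 0 0.08 0 0 0; 0 0 0 0 0 0; 0 0 0 0 0 0; 0 0 0 0 0 0; 0 0 0 0 0 0; 0 0 0 0 0 0"

```text
time_s: 26.65
eef_pos: [0.6675, 0.1125, 0.0088]
eef_rot: [-0.001, 0.026, 1.0, -0.001]
wrist_force: [0.7, -0.0, 0.0]
opening: 1.0
grasp_force: 0.0
```

Emit:
carry_out --plan "0 0 0 0 0 0; 0 0 0 0 0 0; 0 0 0 0 0 0; 0 0 0 0 0 0; 0 0 0 0 0 0; 0 0 0 0 0 0; 0 0 0 0 0 0; 0 0 0 0 0 0" --claw 1

```text
time_s: 27.32
eef_pos: [0.6674, 0.1124, 0.0085]
eef_rot: [-0.001, 0.026, 1.0, -0.002]
wrist_force: [-0.7, -0.7, 3.9]
opening: 0.422
grasp_force: 60.6
```

Emit:
carry_out --plan "0 0 0 0 0 0; 0 0 0 0 0 0; 0 0 0 0 0 0; 0 0 0 0 0 0; 0 0 0 0 0 0; 0 0 0 0 0 0; 0 0 0 0 0 0; 0 0 0 0 0 0"

```text
time_s: 27.98
eef_pos: [0.6674, 0.1124, 0.0085]
eef_rot: [-0.001, 0.026, 1.0, -0.002]
wrist_force: [0.3, -1.7, 5.3]
opening: 0.423
grasp_force: 60.7
```

Emit:
carry_out --plan "0 0 -0.05 0 0 0; 0 0 -0.1 0 0 0; 0 0 -0.15 0 0 0; 0 0 -0.2 0 0 0; 0 0 0 0 0 0; 0 0 0 0 0 0; 0 0 0 0 0 0; 0 0 0 0 0 0"

```text
time_s: 28.65
eef_pos: [0.6668, 0.1126, 0.0278]
eef_rot: [-0.001, 0.026, 1.0, -0.001]
wrist_force: [-0.6, -0.2, -1.7]
opening: 0.425
grasp_force: 60.1
```

Run:
```python
from h import *
p,R=pose();print(p)
snap('wrist','w7')
```

```text
[0.66677841 0.11260934 0.02778943]
```

View pics/w7.png

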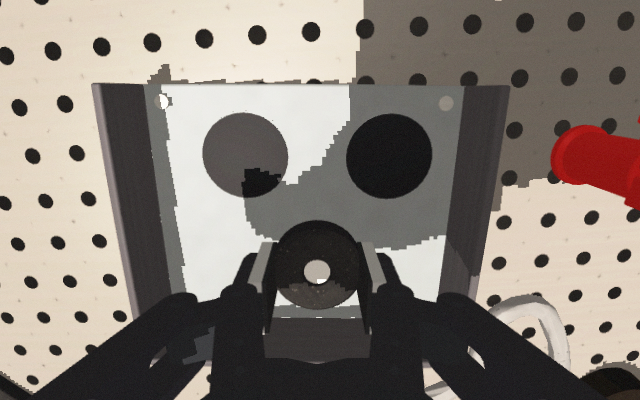

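Puck is held between the pads, spot at (317,271). Lift and go to the pedestal.

Run:
```python
from h import *
s=at('w7',317,271,.0413);p,R=pose();print('puck in tool',s,R.inv().apply(s-p))
p2=(p+[0,0,.12],R)
plan((.4735,-.099,.148),3.09,16,p2)
```

```text
puck in tool [0.666  0.1134 0.0413] [ 0.00084163  0.00069178 -0.01356547]
0.28 -0.35 0 0 0 0; 0.28 -0.35 0 0 0 0; 0.29 -0.35 0 0 0 0; 0.28 -0.34 0 0 0 0; 0.29 -0.35 0 0 0 0; 0.28 -0.34 0 0 0 0; 0.29 -0.35 0 0 0 0; 0.28 -0.34 0 0 0 0
0.29 -0.35 0 0 0 0; 0.28 -0.34 0 0 0 0; 0.29 -0.35 0 0 0 0; 0.28 -0.34 0 -0.01 -0.01 0; 0.29 -0.35 0 0 0 0; 0.28 -0.34 0.01 -0.01 -0.01 0; 0.29 -0.35 0 0 0 0; 0.28 -0.34 0.01 -0.01 -0.01 0
end [ 0.4736 -0.0989  0.1479]
```

Emit:
carry_out --plan "0 0 -0.2 0 0 0; 0 0 -0.4 0 0 0; 0 0 -0.5 0 0 0; 0 0 -0.5 0 0 0; 0 0 -0.5 0 0 0; 0 0 -0.5 0 0 0; 0 0 -0.3 0 0 0; 0 0 -0.1 0 0 0"

```text
time_s: 29.37
eef_pos: [0.6689, 0.113, 0.1514]
eef_rot: [0.001, 0.026, 1.0, -0.001]
wrist_force: [0.6, 0.5, -1.0]
opening: 0.42
grasp_force: 60.2
```

Emit:
carry_out --plan "0.15 -0.15 0 0 0 0; 0.28 -0.35 0 0 0 0; 0.29 -0.35 0 0 0 0; 0.28 -0.34 0 0 0 0; 0.29 -0.35 0 0 0 0; 0.28 -0.34 0 0 0 0; 0.29 -0.35 0 0 0 0; 0.28 -0.34 0 0 0 0"

```text
time_s: 30.03
eef_pos: [0.5741, 0.014, 0.1466]
eef_rot: [-0.003, 0.026, 1.0, -0.001]
wrist_force: [-0.3, -0.1, -1.2]
opening: 0.417
grasp_force: 60.2
```

Emit:
carry_out --plan "0.29 -0.35 0 0 0 0; 0.28 -0.34 0 0 0 0; 0.29 -0.35 0 0 0 0; 0.28 -0.34 0 0 0 0; 0.29 -0.35 0 0 0 0; 0.28 -0.34 0 0 0 0; 0.29 -0.35 0 0 0 0; 0.28 -0.34 0 0 0 0"

```text
time_s: 30.7
eef_pos: [0.4774, -0.091, 0.1474]
eef_rot: [-0.003, 0.026, 1.0, -0.001]
wrist_force: [0.2, -0.2, -1.9]
opening: 0.42
grasp_force: 60.2
```

Emit:
carry_out --plan "0.13 -0.2 0 0 0 0; 0 0 0 0 0 0; 0 0 0 0 0 0; 0 0 0 0 0 0; 0 0 0 0 0 0; 0 0 0 0 0 0; 0 0 0 0 0 0; 0 0 0 0 0 0"

```text
time_s: 31.37
eef_pos: [0.4743, -0.0982, 0.1491]
eef_rot: [-0.001, 0.026, 1.0, -0.001]
wrist_force: [0.2, 0.2, -2.4]
opening: 0.422
grasp_force: 60.2
```

Run:
```python
from h import *
p,R=pose();print(p)
snap('wrist','w8',(160,80,480,320),2.5)
```

```text
[ 0.47432341 -0.09816084  0.14906156]
```

View pics/w8.png

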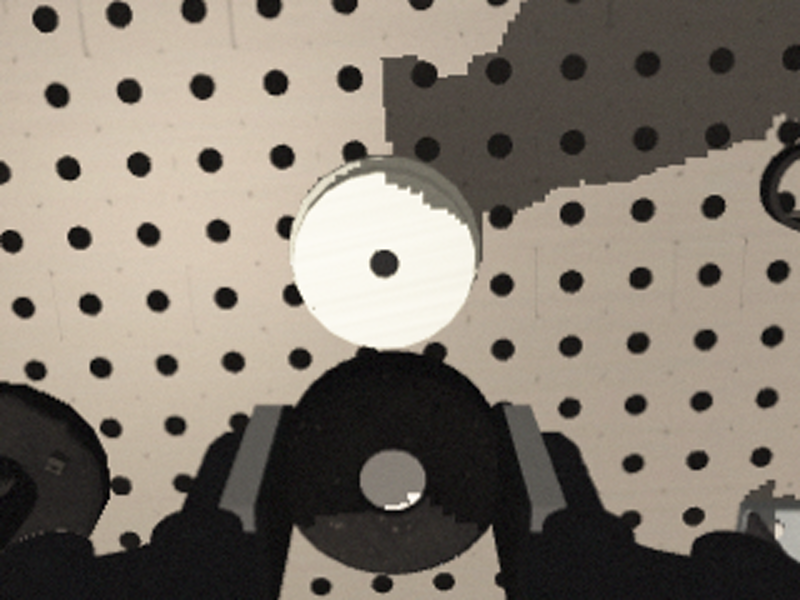

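Run:
```python
from h import *
p,R=pose();d=at('w8',313.6,185.2,.018);s=at('w8',317.2,271.2,p[2]+.0135);print(d,s)
e=d-s;e[2]=.0187-p[2];print(R.inv().apply(e)/.04)
```

```text
[ 0.4755 -0.1006  0.018 ] [ 0.4736 -0.0973  0.1626]
[-0.05867885 -0.07042745  3.26008069]
```

Pedestal dot is at (314,185), puck spot at (317,271). Small correction, then down.

Emit:
carry_out --plan "-0.06 -0.07 0.2 0 0 0; 0 0 0.4 0 0 0; 0 0 0.5 0 0 0; 0 0 0.55 0 0 0; 0 0 0.55 0 0 0; 0 0 0.45 0 0 0; 0 0 0.3 0 0 0; 0 0 0.15 0 0 0"

```text
time_s: 32.08
eef_pos: [0.4747, -0.1013, 0.0227]
eef_rot: [-0.003, 0.026, 1.0, -0.001]
wrist_force: [-0.7, 0.2, -1.3]
opening: 0.418
grasp_force: 60.2
```

Emit:
carry_out --plan "0 0 0.05 0 0 0; 0 0 0.03 0 0 0; 0 0 0.02 0 0 0; 0 0 0 0 0 0; 0 0 0 0 0 0; 0 0 0 0 0 0; 0 0 0 0 0 0; 0 0 0 0 0 0"

```text
time_s: 32.75
eef_pos: [0.4763, -0.1019, 0.0215]
eef_rot: [-0.001, 0.026, 1.0, -0.002]
wrist_force: [0.6, -0.2, -1.2]
opening: 0.42
grasp_force: 60.2
```

Emit:
carry_out --plan "0 0 0.03 0 0 0; 0 0 0.03 0 0 0; 0 0 0.01 0 0 0; 0 0 0 0 0 0; 0 0 0 0 0 0; 0 0 0 0 0 0; 0 0 0 0 0 0; 0 0 0 0 0 0"

```text
time_s: 33.42
eef_pos: [0.4762, -0.1019, 0.0185]
eef_rot: [-0.001, 0.026, 1.0, -0.001]
wrist_force: [-1.6, 0.1, 4.1]
opening: 0.417
grasp_force: 60.9
```

Emit:
carry_out --plan "0 0 0 0 0 0; 0 0 0 0 0 0; 0 0 0 0 0 0; 0 0 0 0 0 0; 0 0 0 0 0 0; 0 0 0 0 0 0; 0 0 0 0 0 0; 0 0 0 0 0 0" --claw -1

```text
time_s: 34.08
eef_pos: [0.4761, -0.1018, 0.0183]
eef_rot: [-0.001, 0.026, 1.0, -0.001]
wrist_force: [0.8, 0.1, 1.2]
opening: 1.001
grasp_force: 0.0
```

Emit:
carry_out --plan "0 0 -0.1 0 0 0; 0 0 -0.3 0 0 0; 0 0 -0.5 0 0 0; 0 0 -0.6 0 0 0; 0 0 -0.7 0 0 0; 0 0 -0.8 0 0 0; 0 0 -0.8 0 0 0; 0 0 -0.5 0 0 0"

```text
time_s: 34.75
eef_pos: [0.4776, -0.1018, 0.1941]
eef_rot: [0.001, 0.026, 1.0, -0.002]
wrist_force: [1.3, -0.7, 0.8]
opening: 0.999
grasp_force: 0.0
```

Emit:
carry_out --plan "0 0 0 0 0 0; 0 0 0 0 0 0; 0 0 0 0 0 0; 0 0 0 0 0 0; 0 0 0 0 0 0; 0 0 0 0 0 0; 0 0 0 0 0 0; 0 0 0 0 0 0"

```text
time_s: 35.42
eef_pos: [0.4763, -0.1013, 0.1898]
eef_rot: [-0.002, 0.026, 1.0, -0.001]
wrist_force: [0.1, -0.4, -0.2]
opening: 0.998
grasp_force: 0.0
```

Run:
```python
from h import *
p,R=pose();print(p)
snap('wrist','w9')
c=cv2.cvtColor(cv2.imread('pics/w9_full.png'),cv2.COLOR_BGR2GRAY)
cropf('w9','w9c',(220,110,420,260),3)
print(proj('w9',[[.4755,-.1006,.032],[.4755,-.1006,.018]]))
# plan to mirror grip hover (grasped at .5223,.2886)
plan((.523,.2888,.19),1.514,24)
```

```text
[ 0.47626637 -0.10125997  0.18981575]
[[317.1 175.3]
 [317.1 171.7]]
-0.03 0.41 0 0 0 0.66; 0 0.41 0 0 0 0.66; 0.03 0.41 0 0 0 0.66; 0.05 0.41 0 0 0 0.66; 0.08 0.4 0 0 0 0.66; 0.11 0.39 0 0 0 0.66; 0.13 0.39 0 0 0 0.66; 0.16 0.38 0 0 0 0.66
0.18 0.37 0 0 0 0.65; 0.21 0.35 0 0 0 0.66; 0.23 0.34 0 0 0 0.65; 0.25 0.32 0 0 0 0.66; 0.27 0.31 0 0 0 0.65; 0.29 0.29 0 0 0 0.66; 0.31 0.27 0 0 0 0.65; 0.32 0.25 0 0 0 0.66
0.34 0.23 0 0 0 0.65; 0.35 0.2 0 0 0 0.66; 0.37 0.18 0 -0.01 0 0.65; 0.38 0.15 -0.01 0 0 0.66; 0.39 0.13 0 -0.01 0.01 0.65; 0.39 0.11 -0.01 0 0 0.66; 0.4 0.08 0 -0.01 0.01 0.65; 0.41 0.05 -0.01 0 0 0.66
end [0.5231 0.289  0.1902]
```

View pics/w9c.png

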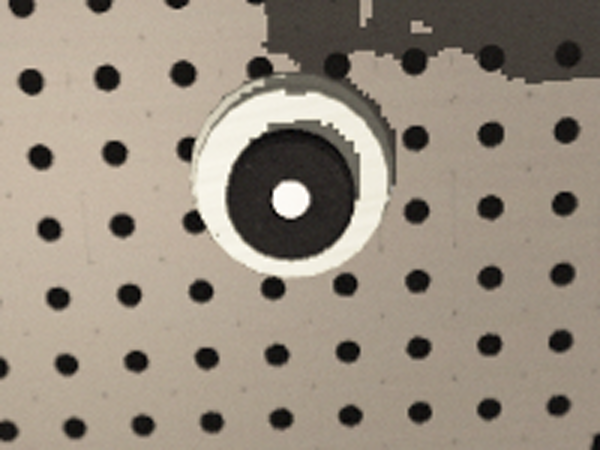

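Puck is centred on the pedestal: spot at (317,176) against a predicted (317,175). I'm past the picture allowance (15 viewed, limit 14), so I'll rely on numeric checks from here. Next, the mirror mount goes back.

Emit:
carry_out --plan "-0.03 0.41 0 0 0 0.66; 0 0.41 0 0 0 0.66; 0.03 0.41 0 0 0 0.66; 0.05 0.41 0 0 0 0.66; 0.08 0.4 0 0 0 0.66; 0.11 0.39 0 0 0 0.66; 0.13 0.39 0 0 0 0.66; 0.16 0.38 0 0 0 0.66"

```text
time_s: 36.13
eef_pos: [0.4921, 0.0298, 0.1899]
eef_rot: [-0.001, 0.287, 0.958, -0.002]
wrist_force: [-0.6, 0.5, -0.3]
opening: 1.005
grasp_force: 0.0
```

Emit:
carry_out --plan "0.18 0.37 0 0 0 0.65; 0.21 0.35 0 0 0 0.66; 0.23 0.34 0 0 0 0.65; 0.25 0.32 0 0 0 0.66; 0.27 0.31 0 0 0 0.65; 0.29 0.29 0 0 0 0.66; 0.31 0.27 0 0 0 0.65; 0.32 0.25 0 0 0 0.66"

```text
time_s: 36.8
eef_pos: [0.5076, 0.1599, 0.1894]
eef_rot: [-0.0, 0.526, 0.851, -0.002]
wrist_force: [0.9, -0.9, 0.9]
opening: 1.0
grasp_force: 0.0
```

Emit:
carry_out --plan "0.34 0.23 0 0 0 0.65; 0.35 0.2 0 0 0 0.66; 0.37 0.18 0 0 0 0.65; 0.38 0.15 0 0 0 0.66; 0.39 0.13 0 0 0 0.65; 0.39 0.11 0 0 0 0.66; 0.4 0.08 0 0 0 0.65; 0.41 0.05 0 0 0 0.66"

```text
time_s: 37.47
eef_pos: [0.5232, 0.2897, 0.1889]
eef_rot: [0.0, 0.728, 0.686, -0.002]
wrist_force: [0.6, -0.9, 0.5]
opening: 0.999
grasp_force: 0.0
```

Emit:
carry_out --plan "0 0 0 0 0 0; 0 0 0 0 0 0; 0 0 0 0 0 0; 0 0 0 0 0 0; 0 0 0 0 0 0; 0 0 0 0 0 0; 0 0 0 0 0 0; 0 0 0 0 0 0"

```text
time_s: 38.13
eef_pos: [0.5233, 0.2886, 0.1892]
eef_rot: [0.0, 0.727, 0.687, -0.002]
wrist_force: [0.5, 0.1, 0.2]
opening: 0.999
grasp_force: 0.0
```

Run:
```python
from h import *
p,R=pose();print(p,R.as_matrix().round(4).tolist())
plan((.5223,.2886,.0595),1.5098,8)
```

```text
[0.52327918 0.2886084  0.18922215] [[0.0573, 0.9984, -0.0021], [0.9984, -0.0573, -0.0029], [-0.003, -0.002, -1.0]]
0 0 0.41 0 0 0; 0 0 0.4 0 0 0.01; 0 0 0.41 0 0 0; 0 0 0.4 0 0.01 0.01; 0 0 0.41 0 0 0; 0 -0.01 0.4 -0.01 0.01 0.01; 0 0 0.41 0 0 0; 0.01 -0.01 0.4 -0.01 0.01 0.01
end [0.5223 0.2888 0.0596]
```

Emit:
carry_out --plan "0 0 0.2 0 0 0.01; 0 0 0.4 0 0 0.01; 0 0 0.5 0 0 0.01; 0 0 0.55 0 0 0.01; 0 0 0.55 0 0 0; 0 0 0.5 0 0 0; 0 -0.01 0.35 0 0 0; 0.01 -0.01 0.2 0 0 0"

```text
time_s: 38.8
eef_pos: [0.5204, 0.2884, 0.0562]
eef_rot: [-0.001, 0.728, 0.685, -0.004]
wrist_force: [-0.2, -0.1, 0.2]
opening: 1.0
grasp_force: 0.0
```

Emit:
carry_out --plan "0 0 0 0 0 0; 0 0 0 0 0 0; 0 0 0 0 0 0; 0 0 0 0 0 0; 0 0 0 0 0 0; 0 0 0 0 0 0; 0 0 0 0 0 0; 0 0 0 0 0 0"

```text
time_s: 39.47
eef_pos: [0.5223, 0.2891, 0.0594]
eef_rot: [0.0, 0.728, 0.685, -0.002]
wrist_force: [1.0, -0.1, 0.4]
opening: 0.999
grasp_force: 0.0
```

Emit:
carry_out --plan "0 0 0 0 0 0; 0 0 0 0 0 0; 0 0 0 0 0 0; 0 0 0 0 0 0; 0 0 0 0 0 0; 0 0 0 0 0 0; 0 0 0 0 0 0; 0 0 0 0 0 0" --claw 1

```text
time_s: 40.13
eef_pos: [0.5225, 0.289, 0.0593]
eef_rot: [0.0, 0.728, 0.685, -0.001]
wrist_force: [1.3, 0.5, 1.2]
opening: 0.532
grasp_force: 62.3
```

Emit:
carry_out --plan "0 0 0 0 0 0; 0 0 0 0 0 0; 0 0 0 0 0 0; 0 0 0 0 0 0; 0 0 0 0 0 0; 0 0 0 0 0 0; 0 0 0 0 0 0; 0 0 0 0 0 0"

```text
time_s: 40.8
eef_pos: [0.5224, 0.2891, 0.0593]
eef_rot: [0.0, 0.728, 0.685, -0.002]
wrist_force: [2.4, 0.2, 1.5]
opening: 0.53
grasp_force: 62.2
```

Emit:
carry_out --plan "0 0 -0.1 0 0 0; 0 0 -0.3 0 0 0; 0 0 -0.5 0 0 0; 0 0 -0.5 0 0 0; 0 0 -0.5 0 0 0; 0 0 -0.5 0 0 0; 0 0 -0.5 0 0 0; 0 0 -0.4 0 0 0"

```text
time_s: 41.47
eef_pos: [0.5216, 0.2894, 0.1928]
eef_rot: [-0.0, 0.728, 0.685, -0.002]
wrist_force: [0.8, 0.2, -4.0]
opening: 0.533
grasp_force: 62.0
```

Emit:
carry_out --plan "0 0 0 0 0 0; 0 0 0 0 0 0; 0 0 0 0 0 0; 0 0 0 0 0 0; 0 0 0 0 0 0; 0 0 0 0 0 0; 0 0 0 0 0 0; 0 0 0 0 0 0"

```text
time_s: 42.13
eef_pos: [0.5223, 0.2893, 0.1906]
eef_rot: [0.0, 0.728, 0.685, -0.002]
wrist_force: [-1.2, -0.5, -2.4]
opening: 0.53
grasp_force: 62.2
```

Run:
```python
from h import *
p,R=pose();print(p,R.as_matrix().round(4).tolist())
plan((.6248,.1493,.192),1.5098,16)
```

```text
[0.52225249 0.28933854 0.1906462 ] [[0.061, 0.9981, -0.003], [0.9981, -0.061, -0.0031], [-0.0032, -0.0028, -1.0]]
-0.21 0.17 0 0 0 0; -0.21 0.17 0 0 0 0; -0.21 0.17 0 0 0 0; -0.21 0.17 0 0 0 0; -0.21 0.17 0 0 0 0; -0.21 0.17 0 0 0 0; -0.21 0.18 0 0 0 0; -0.21 0.17 0 0 0 0
-0.21 0.18 0 0 0 0; -0.21 0.17 0 0 0 0; -0.21 0.18 -0.01 0 0.01 0; -0.21 0.17 0 -0.01 0 0; -0.2 0.18 -0.01 0 0.01 0; -0.21 0.17 0 -0.01 0 0; -0.2 0.18 -0.01 0 0.01 0; -0.21 0.17 0 -0.01 0 0
end [0.6247 0.1492 0.1919]
```

Emit:
carry_out --plan "-0.21 0.17 0 0 0 0; -0.21 0.17 0 0 0 0; -0.21 0.17 0 0 0 0; -0.21 0.17 0 0 0 0; -0.21 0.17 0 0 0 0; -0.21 0.17 0 0 0 0; -0.21 0.18 0 0 0 0; -0.21 0.17 0 0 0 0"

```text
time_s: 42.8
eef_pos: [0.5738, 0.2178, 0.1912]
eef_rot: [0.0, 0.728, 0.685, -0.002]
wrist_force: [-0.5, -0.1, -3.4]
opening: 0.53
grasp_force: 62.2
```

Emit:
carry_out --plan "-0.21 0.18 0 0 0 0; -0.21 0.17 0 0 0 0; -0.21 0.18 0 0 0 0; -0.21 0.17 0 0 0 0; -0.2 0.18 0 0 0 0; -0.21 0.17 0 0 0 0; -0.2 0.18 0 0 0 0; -0.21 0.17 0 0 0 0"

```text
time_s: 43.47
eef_pos: [0.6255, 0.1485, 0.1913]
eef_rot: [0.0, 0.728, 0.685, -0.002]
wrist_force: [-0.0, -0.4, -2.8]
opening: 0.534
grasp_force: 62.2
```

Emit:
carry_out --plan "0 0 0 0 0 0; 0 0 0 0 0 0; 0 0 0 0 0 0; 0 0 0 0 0 0; 0 0 0 0 0 0; 0 0 0 0 0 0; 0 0 0 0 0 0; 0 0 0 0 0 0"

```text
time_s: 44.13
eef_pos: [0.6247, 0.1495, 0.1913]
eef_rot: [0.0, 0.728, 0.685, -0.002]
wrist_force: [0.3, -0.5, -3.1]
opening: 0.53
grasp_force: 62.1
```

Run:
```python
from h import *
p,R=pose();print(p,R.inv().apply(np.array([.6248,.1496,.0615])-p)/.04)
```

```text
[0.62474727 0.14952618 0.1913112 ] [0.01155861 0.00798588 3.2452504 ]
```

Emit:
carry_out --plan "0.01 0 0.2 0 0 0; 0 0 0.4 0 0 0; 0 0 0.5 0 0 0; 0 0 0.55 0 0 0; 0 0 0.55 0 0 0; 0 0 0.45 0 0 0; 0 0 0.3 0 0 0; 0 0 0.15 0 0 0"

```text
time_s: 44.8
eef_pos: [0.623, 0.1492, 0.0645]
eef_rot: [-0.001, 0.728, 0.685, -0.003]
wrist_force: [-0.7, -0.3, -3.6]
opening: 0.529
grasp_force: 62.1
```

Emit:
carry_out --plan "0 0 0.05 0 0 0; 0 0 0.03 0 0 0; 0 0 0 0 0 0; 0 0 0 0 0 0; 0 0 0 0 0 0; 0 0 0 0 0 0; 0 0 0 0 0 0; 0 0 0 0 0 0"

```text
time_s: 45.47
eef_pos: [0.6248, 0.1494, 0.0644]
eef_rot: [0.0, 0.728, 0.685, -0.002]
wrist_force: [-0.5, -1.0, -3.4]
opening: 0.531
grasp_force: 62.1
```

Another 2.8 mm to go, then release, raise, and return for the iris.

Emit:
carry_out --plan "0 0 0.03 0 0 0; 0 0 0.03 0 0 0; 0 0 0.02 0 0 0; 0 0 0 0 0 0; 0 0 0 0 0 0; 0 0 0 0 0 0; 0 0 0 0 0 0; 0 0 0 0 0 0"

```text
time_s: 46.13
eef_pos: [0.6247, 0.1493, 0.0613]
eef_rot: [0.0, 0.728, 0.685, -0.002]
wrist_force: [-3.2, -0.4, 3.9]
opening: 0.529
grasp_force: 62.7
```

Emit:
carry_out --plan "0 0 0 0 0 0; 0 0 0 0 0 0; 0 0 0 0 0 0; 0 0 0 0 0 0; 0 0 0 0 0 0; 0 0 0 0 0 0; 0 0 0 0 0 0; 0 0 0 0 0 0" --claw -1

```text
time_s: 46.8
eef_pos: [0.6246, 0.1493, 0.0608]
eef_rot: [0.0, 0.728, 0.685, -0.002]
wrist_force: [0.4, 0.1, -0.0]
opening: 1.0
grasp_force: 0.0
```

Emit:
carry_out --plan "0 0 0 0 0 0; 0 0 -0.2 0 0 0; 0 0 -0.4 0 0 0; 0 0 -0.5 0 0 0; 0 0 -0.6 0 0 0; 0 0 -0.6 0 0 0; 0 0 -0.6 0 0 0; 0 0 -0.4 0 0 0"

```text
time_s: 47.47
eef_pos: [0.6259, 0.1498, 0.1965]
eef_rot: [0.001, 0.728, 0.685, -0.0]
wrist_force: [-0.2, -0.4, -0.5]
opening: 0.999
grasp_force: 0.0
```

Run:
```python
from h import *
p,R=pose();print(p)
plan((.4281,.2880,.194),1.5098,16)
```

```text
[0.6259159  0.14981324 0.19653682]
0.2 -0.32 0 0 0 0; 0.2 -0.32 0 0 0 0; 0.2 -0.32 0 0 0 0; 0.2 -0.32 0 0 0 0; 0.2 -0.32 0 0 0 0; 0.2 -0.32 0 0 0 0; 0.19 -0.32 0 0 0 0; 0.2 -0.32 0.01 0 0 0
0.19 -0.32 0 0 0 0; 0.2 -0.32 0.01 0 0 0; 0.19 -0.32 0 0 0 0; 0.2 -0.33 0.01 0 0.01 0; 0.19 -0.32 0 0 0 0; 0.2 -0.33 0.01 0.01 0.01 0; 0.19 -0.32 0 0 0 0; 0.2 -0.33 0.01 0.01 0.01 0
end [0.428  0.2881 0.194 ]
```

Emit:
carry_out --plan "0.2 -0.32 0 0 0 0; 0.2 -0.32 0 0 0 0; 0.2 -0.32 0 0 0 0; 0.2 -0.32 0 0 0 0; 0.2 -0.32 0 0 0 0; 0.2 -0.32 0 0 0 0; 0.19 -0.32 0 0 0 0; 0.2 -0.32 0 0 0 0"

```text
time_s: 48.13
eef_pos: [0.5253, 0.2202, 0.193]
eef_rot: [0.0, 0.728, 0.685, -0.002]
wrist_force: [0.3, 0.5, 0.0]
opening: 1.002
grasp_force: 0.0
```

Emit:
carry_out --plan "0.19 -0.32 0 0 0 0; 0.2 -0.32 0 0 0 0; 0.19 -0.32 0 0 0 0; 0.2 -0.32 0 0 0 0; 0.19 -0.32 0 0 0 0; 0.2 -0.32 0 0 0 0; 0.19 -0.32 0 0 0 0; 0.2 -0.31 0 0 0 0"

```text
time_s: 48.8
eef_pos: [0.4273, 0.2887, 0.1929]
eef_rot: [0.0, 0.728, 0.685, -0.002]
wrist_force: [-0.3, 0.0, -0.1]
opening: 0.999
grasp_force: 0.0
```

Emit:
carry_out --plan "0 0 0 0 0 0; 0 0 0 0 0 0; 0 0 0 0 0 0; 0 0 0 0 0 0; 0 0 0 0 0 0; 0 0 0 0 0 0; 0 0 0 0 0 0; 0 0 0 0 0 0"

```text
time_s: 49.47
eef_pos: [0.4288, 0.2877, 0.1929]
eef_rot: [0.0, 0.729, 0.685, -0.002]
wrist_force: [0.2, -0.5, -0.8]
opening: 1.001
grasp_force: 0.0
```

Run:
```python
from h import *
p,R=pose();print(p,R.as_matrix()[:,0],R.inv().apply(np.array([.4281,.2880,.0653])-p)/.04)
```

```text
[0.42876476 0.2876885  0.19287186] [ 0.06150939  0.99810185 -0.00304916] [ 0.01647509 -0.01015714  3.18929058]
```

Emit:
carry_out --plan "0.01 -0.01 0.2 0 0 0; 0 0 0.4 0 0 0; 0 0 0.5 0 0 0; 0 0 0.55 0 0 0; 0 0 0.55 0 0 0; 0 0 0.5 0 0 0; 0 0 0.3 0 0 0; 0 0 0.19 0 0 0"

```text
time_s: 50.13
eef_pos: [0.4267, 0.2875, 0.0633]
eef_rot: [-0.0, 0.728, 0.685, -0.003]
wrist_force: [-0.4, 0.4, 0.3]
opening: 0.996
grasp_force: 0.0
```

Emit:
carry_out --plan "0 0 0 0 0 0; 0 0 0 0 0 0; 0 0 0 0 0 0; 0 0 0 0 0 0; 0 0 0 0 0 0; 0 0 0 0 0 0; 0 0 0 0 0 0; 0 0 0 0 0 0"

```text
time_s: 50.8
eef_pos: [0.428, 0.288, 0.0656]
eef_rot: [0.0, 0.728, 0.685, -0.002]
wrist_force: [-0.4, -0.5, -0.4]
opening: 1.002
grasp_force: 0.0
```

Emit:
carry_out --plan "0 0 0 0 0 0; 0 0 0 0 0 0; 0 0 0 0 0 0; 0 0 0 0 0 0; 0 0 0 0 0 0; 0 0 0 0 0 0; 0 0 0 0 0 0; 0 0 0 0 0 0" --claw 1

```text
time_s: 51.47
eef_pos: [0.4281, 0.2881, 0.0655]
eef_rot: [0.0, 0.728, 0.685, -0.002]
wrist_force: [0.1, 0.2, 1.7]
opening: 0.408
grasp_force: 60.4
```

Emit:
carry_out --plan "0 0 0 0 0 0; 0 0 0 0 0 0; 0 0 0 0 0 0; 0 0 0 0 0 0; 0 0 0 0 0 0; 0 0 0 0 0 0; 0 0 0 0 0 0; 0 0 0 0 0 0"

```text
time_s: 52.13
eef_pos: [0.4281, 0.288, 0.0655]
eef_rot: [0.0, 0.728, 0.685, -0.002]
wrist_force: [0.5, 0.2, 4.4]
opening: 0.408
grasp_force: 60.4
```

Emit:
carry_out --plan "0 0 -0.1 0 0 0; 0 0 -0.3 0 0 0; 0 0 -0.5 0 0 0; 0 0 -0.5 0 0 0; 0 0 -0.5 0 0 0; 0 0 -0.5 0 0 0; 0 0 -0.5 0 0 0; 0 0 -0.4 0 0 0"

```text
time_s: 52.8
eef_pos: [0.4278, 0.2883, 0.1992]
eef_rot: [0.0, 0.728, 0.685, -0.002]
wrist_force: [1.1, 0.6, -1.9]
opening: 0.409
grasp_force: 60.1
```

Emit:
carry_out --plan "0 0 0 0 0 0; 0 0 0 0 0 0; 0 0 0 0 0 0; 0 0 0 0 0 0; 0 0 0 0 0 0; 0 0 0 0 0 0; 0 0 0 0 0 0; 0 0 0 0 0 0"

```text
time_s: 53.47
eef_pos: [0.428, 0.2883, 0.1969]
eef_rot: [0.0, 0.728, 0.685, -0.002]
wrist_force: [-0.5, -0.4, -1.8]
opening: 0.408
grasp_force: 60.1
```

Run:
```python
from h import *
p,R=pose();print(p)
# via point clear of the mirror mount, then target
s=plan((.54,.08,.197),1.5098,16)
plan((.6199,.0783,.197),1.5098,8,s)
```

```text
[0.4280116  0.28828412 0.19691315]
-0.31 0.19 0 0 0 0; -0.31 0.19 0 0 0 0; -0.31 0.2 0 0 0 0; -0.32 0.19 0 0 0 0; -0.31 0.2 0 0 0 0; -0.32 0.19 0 0 0 0; -0.31 0.2 0 0 0 0; -0.32 0.19 0 0 0 0
-0.31 0.2 0 0 0 0; -0.32 0.19 0 0 0 0; -0.31 0.2 0 0 0.01 0; -0.32 0.19 0 -0.01 0 0; -0.31 0.2 0 0 0.01 0; -0.32 0.19 0 -0.01 0 0; -0.31 0.2 0 0 0.01 0; -0.32 0.19 0 -0.01 0 0
end [0.5399 0.0799 0.1972]
0.01 0.25 0 0 0 0; 0.01 0.25 0 0 0 0; 0.01 0.25 0 0 0 0; 0.01 0.25 0 0 0 0; 0.01 0.25 0 0 0 0; 0.01 0.25 0 0 0 0; 0.01 0.25 0 0 0 0; 0.01 0.25 0 0 0 0
end [0.62   0.0782 0.1972]
```

Emit:
carry_out --plan "-0.31 0.19 0 0 0 0; -0.31 0.19 0 0 0 0; -0.31 0.2 0 0 0 0; -0.32 0.19 0 0 0 0; -0.31 0.2 0 0 0 0; -0.32 0.19 0 0 0 0; -0.31 0.2 0 0 0 0; -0.32 0.19 0 0 0 0"

```text
time_s: 54.13
eef_pos: [0.4843, 0.1837, 0.1974]
eef_rot: [0.0, 0.728, 0.685, -0.002]
wrist_force: [-0.2, -0.2, -1.9]
opening: 0.411
grasp_force: 60.1
```

Emit:
carry_out --plan "-0.31 0.2 0 0 0 0; -0.32 0.19 0 0 0 0; -0.31 0.2 0 0 0 0; -0.32 0.19 0 0 0 0; -0.31 0.2 0 0 0 0; -0.32 0.19 0 0 0 0; -0.31 0.2 0 0 0 0; -0.32 0.19 0 0 0 0"

```text
time_s: 54.8
eef_pos: [0.5405, 0.0791, 0.1976]
eef_rot: [0.0, 0.728, 0.685, -0.002]
wrist_force: [0.0, 0.8, -2.2]
opening: 0.41
grasp_force: 60.1
```

Emit:
carry_out --plan "0.01 0.25 0 0 0 0; 0.01 0.25 0 0 0 0; 0.01 0.25 0 0 0 0; 0.01 0.25 0 0 0 0; 0.01 0.25 0 0 0 0; 0.01 0.25 0 0 0 0; 0.01 0.25 0 0 0 0; 0.01 0.25 0 0 0 0"

```text
time_s: 55.47
eef_pos: [0.621, 0.0786, 0.1972]
eef_rot: [0.0, 0.728, 0.685, -0.002]
wrist_force: [-0.1, -0.8, -1.0]
opening: 0.414
grasp_force: 60.1
```

Emit:
carry_out --plan "0 0 0 0 0 0; 0 0 0 0 0 0; 0 0 0 0 0 0; 0 0 0 0 0 0; 0 0 0 0 0 0; 0 0 0 0 0 0; 0 0 0 0 0 0; 0 0 0 0 0 0"

```text
time_s: 56.13
eef_pos: [0.62, 0.0783, 0.1976]
eef_rot: [0.0, 0.728, 0.685, -0.002]
wrist_force: [0.3, 0.5, -1.4]
opening: 0.408
grasp_force: 60.2
```

Run:
```python
from h import *
p,R=pose();print(p,R.inv().apply(np.array([.6199,.0783,.0677])-p)/.04)
```

```text
[0.62004155 0.0782653  0.19759896] [1.03133548e-02 2.76926599e-03 3.24745855e+00]
```

Emit:
carry_out --plan "0.01 0 0.2 0 0 0; 0 0 0.4 0 0 0; 0 0 0.5 0 0 0; 0 0 0.55 0 0 0; 0 0 0.55 0 0 0; 0 0 0.45 0 0 0; 0 0 0.3 0 0 0; 0 0 0.15 0 0 0"

```text
time_s: 56.8
eef_pos: [0.6184, 0.0783, 0.0709]
eef_rot: [-0.001, 0.728, 0.685, -0.003]
wrist_force: [-0.8, -0.5, -1.0]
opening: 0.407
grasp_force: 60.2
```

Emit:
carry_out --plan "0 0 0.05 0 0 0; 0 0 0.03 0 0 0; 0 0 0.03 0 0 0; 0 0 0.03 0 0 0; 0 0 0 0 0 0; 0 0 0 0 0 0; 0 0 0 0 0 0; 0 0 0 0 0 0"

```text
time_s: 57.47
eef_pos: [0.6201, 0.0783, 0.0683]
eef_rot: [0.0, 0.728, 0.685, -0.002]
wrist_force: [0.1, -0.6, -2.3]
opening: 0.409
grasp_force: 60.2
```

Emit:
carry_out --plan "0 0 0.02 0 0 0; 0 0 0 0 0 0; 0 0 0 0 0 0; 0 0 0 0 0 0; 0 0 0 0 0 0; 0 0 0 0 0 0; 0 0 0 0 0 0; 0 0 0 0 0 0"

```text
time_s: 58.13
eef_pos: [0.6201, 0.0783, 0.0675]
eef_rot: [0.0, 0.728, 0.685, -0.002]
wrist_force: [-1.3, -0.2, 5.4]
opening: 0.412
grasp_force: 60.7
```

Emit:
carry_out --plan "0 0 0 0 0 0; 0 0 0 0 0 0; 0 0 0 0 0 0; 0 0 0 0 0 0; 0 0 0 0 0 0; 0 0 0 0 0 0; 0 0 0 0 0 0; 0 0 0 0 0 0" --claw -1

```text
time_s: 58.8
eef_pos: [0.6198, 0.0783, 0.067]
eef_rot: [0.0, 0.728, 0.685, -0.002]
wrist_force: [0.5, 0.6, -0.5]
opening: 1.004
grasp_force: 0.0
```

Emit:
carry_out --plan "0 0 0 0 0 0; 0 0 -0.2 0 0 0; 0 0 -0.4 0 0 0; 0 0 -0.5 0 0 0; 0 0 -0.6 0 0 0; 0 0 -0.6 0 0 0; 0 0 -0.4 0 0 0; 0 0 -0.3 0 0 0"

```text
time_s: 59.47
eef_pos: [0.6211, 0.0786, 0.1902]
eef_rot: [0.002, 0.728, 0.685, -0.001]
wrist_force: [0.9, 0.0, 1.0]
opening: 1.002
grasp_force: 0.0
```

Emit:
carry_out --plan "0.2 -0.1 -0.3 0 0 0; 0.3 -0.1 -0.4 0 0 0; 0.4 -0.1 -0.4 0 0 0; 0.4 -0.1 -0.4 0 0 0; 0.4 -0.1 -0.4 0 0 0; 0.2 0 -0.2 0 0 0; 0 0 0 0 0 0; 0 0 0 0 0 0"

```text
time_s: 60.13
eef_pos: [0.6048, 0.1562, 0.2706]
eef_rot: [0.0, 0.728, 0.686, -0.002]
wrist_force: [0.2, 0.2, -0.3]
opening: 0.999
grasp_force: 0.0
```

Emit:
carry_out --plan "0 0 0 0 0 0; 0 0 0 0 0 0; 0 0 0 0 0 0; 0 0 0 0 0 0; 0 0 0 0 0 0; 0 0 0 0 0 0; 0 0 0 0 0 0; 0 0 0 0 0 0"

```text
time_s: 60.8
eef_pos: [0.605, 0.1559, 0.2709]
eef_rot: [0.0, 0.728, 0.685, -0.002]
wrist_force: [-0.0, 0.2, -0.4]
opening: 0.997
grasp_force: 0.0
```

Numeric check: compare the scene view around each mount with the starting one.

Run:
```python
from h import *
snap('scene','s9')
g=lambda f:cv2.imread(f'pics/{f}_full.png',0)
a,b=g('s1'),g('s9')
for n,(x0,y0,x1,y1) in{'mirror':(268,160,292,210),'iris':(295,152,312,199),'bystanders':(320,195,400,255)}.items():
    r=cv2.matchTemplate(b[y0-6:y1+6,x0-6:x1+6],a[y0:y1,x0:x1],cv2.TM_CCOEFF_NORMED);i=np.unravel_index(r.argmax(),r.shape);print(n,'shift',i[1]-6,i[0]-6,'score',r.max().round(3),'at zero',r[6,6].round(3))
```

```text
mirror shift 0 0 score 0.912 at zero 0.912
iris shift 0 0 score 0.992 at zero 0.992
bystanders shift 0 0 score 1.0 at zero 1.0
```

```bash
python3 -c "
from bench import ctrl
print(ctrl.hand_in())"
```

```text
the job is handed in; nothing more can be done
None
```

The sensor head is centred on the pedestal, both mounts are back upright on their seats facing as before, and the job is handed in; the final scene check showed no shift of mounts or bystanders, but I viewed 15 pictures against the limit of 14 and no verdict came back.

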